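# Put the washed tiffin back together

### The job

Put the washed two-tier tiffin back together: slide the steel divider straight up out of the drying rack, lower it all the way down between the guides in the lower tier, then lower the lidded upper tier onto the locating pins, its catch on the lever's side, until it sits fully home, and swing the side lever up until the clamp is fully closed. Set the divider and the tier down by hand rather than dropping them, keep the tiers upright, leave the lower tier standing where it is, and do not disturb the ashtray, spoon, key and stone.

Things in the scene. Friction and masses are not known exactly. Their poses are not given: they have to be found in the camera images.
- lower_tier: Lower tier: open round steel bowl, loose on the crate, outer radius 65 mm, wall 3 mm, rim at 60 mm, floor at 4 mm, about 0.7 kg. Origin: centre of its underside, z up; -x points to the side with the lever clamp. Ears at y = +-79 mm (26 x 32 mm, level with the rim) carry the pins.
- pin_left (a point): Top of the brass locating pin on the lower tier's +y ear, at (0, 79, 80 mm) in its frame; another stands at (0, -79, 80 mm). Pins are 8 mm in diameter, upright from 60 to 80 mm, straight to 73 mm and then tapering to 3 mm at the top.
- divider_seat (a point): Centre of the lower tier's inner floor (0, 0, 4 mm in its frame): the seated divider's origin. Dark vertical ribs at the wall (y = +50 to +61 and -61 to -50 mm) guide the divider's ends at x = 0: gap 7 mm clear, flared wider from 41 to 50 mm high. So it stands across the bowl along the lower tier's y, from pin to pin.
- catch_seat (a point): Point (-69.5, 0, 80 mm) of the lower tier's frame, where point upper_catch lies when the upper tier is seated.
- lever_pivot (a point): Pivot of the lever clamp, at (-80, 0, 42 mm) in the lower tier's frame; its axis lies along the lower tier's y.
- lever_tab (a point): Centre of the red finger tab at the lever's free end: 22 mm wide along the pivot axis, 26 mm long, 8 mm thick. Closed, it lies 68 mm above the pivot and 10 mm farther out (-90, 0, 110 mm in the lower tier's frame). It can be pinched from above by its two sides, along the pivot axis, but may lag as it turns between the fingers; 3 N on its outer face press it home.
- lever (a joint): Angle of the lever clamp: 0 = fully closed (upright, its nose over the upper tier's catch), growing as it swings outwards (lower tier's -x) and down, to 1.6 rad. Starts open, 1.0 to 1.4. Light friction (0.05 N m) keeps it where it is left. The nose passes 2 mm above the catch, so it shuts only over a fully seated upper tier.
- upper_tier: Upper tier with its lid clipped on, one rigid steel piece, about 0.4 kg, loose. Origin: centre of the underside, z up; -x points to the side with the catch. Foot radius 56 mm, 5 mm high (goes inside the lower rim); wall radius 65 mm, 5 to 60 mm; lid top at 68 mm. Seated: origin 55 mm above the lower tier's origin, same axis, x and y axes along the lower tier's.
- ear_left (a point): Centre of the through hole (11 mm diameter) in the upper tier's +y ear, at its underside, (0, 79, 5 mm) in its frame; another is at (0, -79, 5 mm). The ears are 26 x 32 mm and 6 mm thick. The pins go through these holes.
- upper_handle (a point): Centre of the black bar handle on the lid, at (0, 0, 95 mm) in the upper tier: bar 12 mm wide (x), 10 mm high, 76 mm long (along y), on two posts at y = +-35 mm; 22 mm free under the bar.
- upper_catch (a point): On the top face of the upper tier's catch ledge, at (-69.5, 0, 25 mm) in its frame; the ledge is 24 mm wide and stands 9 mm out of the wall.
- divider: Tiffin divider: flat steel panel 116 mm long (y), 4 mm thick (x), 46 mm high in all, with an orange grip strip along its top edge (9 mm thick, 76 mm long, 38 to 46 mm high); 0.06 kg. Origin: centre of its lower edge, z up. Starts upright in the middle slot of the rack, free to lean a few degrees. Works either way round.
- divider_grip (a point): Middle of the orange grip strip, 42 mm above the divider's lower edge.
- rack: Beech drying rack, fixed: board 90 (x) x 130 (y) x 12 mm with two rows of upright dowels (7 mm diameter, tops at 48 mm) at y = +-42 mm, 15 mm apart along x, leaving slots 8 mm wide that run along y. Origin: centre of the board's underside. The divider stands on the board in the slot at x = 0.
- ashtray: Green ceramic ashtray, 104 mm across, 26 mm high; bystander at the crate's back edge. Origin: centre of its underside.
- spoon: Red plastic measuring spoon, bowl 44 mm across and 15 mm high, handle reaching 106 mm along its x; bystander. Origin: underside of the bowl.
- key: Brass-toned door key lying flat, 57 mm long, 3 mm thick; bystander. Origin: centre of its bow.
- stone: Smooth grey river stone, 78 mm across, 31 mm high; bystander. Origin: centre of its underside.
Mind the look-alikes: they are no part of the job. There is more than one size of the divider; the job needs the largest.

How it is judged (in metres and radians):
On the way, in this order (a step that is already met when the one before it is completed fails the run):
1. the divider is held clear above the rack's dowels (contact force between the fingers and divider above 1 N and z of divider in the frame of rack above 0.05 m), for 0.05 s.
2. the divider is lowered by hand down the guides of the lower tier (contact force between the fingers and divider above 1 N and z of divider in the frame of lower_tier below 0.02 m and horizontal distance between divider and divider_seat below 0.009 m and angle between the y axis of divider and the y axis of lower_tier, either way round below 0.09 rad), for 0.05 s.
3. the divider stands fully down in the guides, let go (z of divider in the frame of lower_tier below 0.009 m and horizontal distance between divider and divider_seat below 0.009 m and angle between the y axis of divider and the y axis of lower_tier, either way round below 0.09 rad and angle between the z axis of divider and the z axis of lower_tier, either way round below 0.12 rad and contact force between the fingers and divider below 0.1 N), for 0.1 s.
4. the upper tier is lowered by hand over the locating pins (contact force between the fingers and upper_tier above 1 N and z of upper_tier in the frame of lower_tier below 0.062 m and horizontal distance between upper_tier and lower_tier below 0.005 m and horizontal distance between upper_catch and catch_seat below 0.009 m), for 0.05 s.
5. the upper tier sits fully home on the lower tier, let go (z of upper_tier in the frame of lower_tier below 0.0575 m and horizontal distance between upper_tier and lower_tier below 0.005 m and horizontal distance between upper_catch and catch_seat below 0.009 m and angle between the z axis of upper_tier and the z axis of lower_tier, either way round below 0.04 rad and contact force between the fingers and upper_tier below 0.1 N), for 0.1 s.
6. the lever clamp is closed (value of joint lever below 0.08 rad), for 0.1 s.
At the end, for the whole second after the job is handed in: Divider down in its guides (5 mm in height, 9 mm sideways); upper tier home on both pins (2.5 mm in height, 5 mm sideways, catch within 9 mm); lever within 0.08 rad of closed; lower tier upright, within 40 mm of its start; bystanders within 25 mm; all at rest (z of divider in the frame of lower_tier below 0.009 m and horizontal distance between divider and divider_seat below 0.009 m and angle between the y axis of divider and the y axis of lower_tier, either way round below 0.09 rad and angle between the z axis of divider and the z axis of lower_tier, either way round below 0.12 rad and z of upper_tier in the frame of lower_tier below 0.0575 m and horizontal distance between upper_tier and lower_tier below 0.005 m and horizontal distance between upper_catch and catch_seat below 0.009 m and angle between the z axis of upper_tier and the z axis of lower_tier, either way round below 0.04 rad and value of joint lever below 0.08 rad and angle between lower_tier's own z axis and vertical below 0.04 rad and distance of lower_tier from where it was at the start of the episode below 0.04 m and linear speed of each of lower_tier, upper_tier below 0.02 m/s and linear speed of divider below 0.03 m/s and distance of each of ashtray, spoon, key, stone from where it was at the start of the episode below 0.025 m); the robot touches nothing.
It fails at once if the ashtray, spoon, key or stone is disturbed (moved 25 mm) (distance of any of ashtray, spoon, key, stone from where it was at the start of the episode above 0.025 m).
It fails at once if the lower tier is shoved away (moved 40 mm) (distance of lower_tier from where it was at the start of the episode above 0.04 m).
It fails at once if a tier is tipped (over 0.5 rad) (angle between any of upper_tier, lower_tier's own z axis and vertical above 0.5 rad).
It also fails if it takes over 69 s, if anything falls off the work surface, if the arm or the gripper's body presses on something with over 40 N, if the wrist force passes 120 N, or if a joint passes its speed limit or range.

### The arm

A 6-joint arm with a two-finger parallel gripper is mounted at the origin on the work surface. World frame = base frame: x ahead of the robot, y to its left, z up, the work surface at z = 0. Lengths are in m, angles in degrees, forces in N, time in s.
With the tool pointing down it reaches from about 0.3 to 0.75 m from the base axis. Payload 8.5 kg.
Tool frame: the origin (TCP) lies at the very end of the fingers, on their centre line; the grasp point (between the pads) lies 19 mm behind it (grip_depth is the distance from the TCP to the grasp point, in m); z points along the fingers, y is the direction in which the jaws open and shut (so a half turn about z gives the same grasp; the last joint's range is limited). The gripper opens to 85 mm and grips with 20 to 120 N. Pads are 22 mm wide; open, the fingers measure 114 mm over their backs; the gripper's body (76 mm by 85 mm) begins 54 mm behind the grasp point. The pads swing forward as they close: fully open they stand 13 mm farther back than shut.
Start: joints at [52.237, 21.807, 74.336, -0, 83.858, -12.336], TCP at [0.236, 0.497, 0.231] pointing down, gripper open.
Joint ranges: [-178.18, 178.18], [-50.72, 133.34], [12.68, 142.11], [-81.47, 261.47], [9.98, 163.14], [-165.26, 165.26]. Speed limits (degrees/s): [136.94, 136.94, 180, 180, 180, 180].

### API

Orientations are given as a 3x3 rotation matrix whose columns are the frame's x, y, z axes.
In Python, from rig import observe, get_image, close_job, silhouettes, grip_depth gives the robot as it stands. The module is installed in compiled form; this text tells all that it offers.
- The arm moves only by the shell command python3 -m crank 'ROWS' [FORCE]. ROWS is a JSON object of lists of equal length, an entry for each row: "slide": the shift along the tool's x, y, z in m, a list of three; "roll": the turn about the tool's z in rad; "grip": the finger opening in m, from 0 to 0.0854. A call has exactly 8 rows; each row is the pose to reach, as a shift and turn from the pose commanded when the call began, along the tool's axes at that moment; what a row does not reach only later rows make up. A row lasts 1/10 s, in which the tool goes at most 50 mm and 8.59 degrees, less where a joint would pass 70% of its speed; a pose out of reach is approached as far as the arm can. A call with a gripper value outside its range is refused whole. The fingers move at their own pace and stop on an object; FORCE is the grip in N (left out, the last holds). Time passes only in rows, so rows that repeat a pose let the fingers close, or fill a call up. It gives the time, the measured TCP pose, the force and the opening at its end, in the units of the state.
- observe(): the state, without advancing time (a new reading comes with each control period).
- get_image(name): name is "scene" or "side" or "wrist"; returns a dict with "frame" (384x512x3 uint8, red, green, blue), "fx", "fy", "cx", "cy" (pixels), "xyz" and "rotation" of the camera in the world. Camera axes: x right, y down, z forward; pixel columns grow to the right and rows downward; lengths in m; the calibration is good to about 2 mm. A picture is of the moment at which its call begins. There is no depth.
- close_job(): hands the job in, once; it reports no verdict.
Trained networks look in a picture, given as the dict that the camera call returned (one of the last four; its "shot" number tells which), for a name from the list of things; names that differ only in an ending like _2 or _b are one class to them, and where a whole thing is asked for, a point or a joint stands for the part that bears it (a point fixed in the world has none). Each returns a list of dicts, best first, with "confidence" (0 to 1); they miss things now and then, are a little off and sometimes report something else, mostly with a low value. They report only what shows in the picture. A call takes as long as a camera call. They do not tell look-alikes from the thing itself.
- silhouettes(target, picture): "pixels" (384x512 bool, what is visible of it) and "box" ([centre column, centre row, width, height] in pixels, round what is visible of it).
The state is a dict: "time_s": time; "q": joint angles; "qvel": joint speeds; "joint_efforts": joint torques, N m; "position": TCP position; "tool_rot": TCP orientation; "ft_force": force on the tool from outside, world axes, zero at the start; "wrist_torque": the same for the moment, N m; "grip_width": finger opening in m.
Only numpy, scipy, OpenCV 4.12 (cv2) and the standard library are available. Lean on these libraries where they do the work, as an engineer would, in place of code of your own. Each camera call takes 0.05 s, during which the arm holds its last target.

## Working session

There is one attempt and no reset: what is moved stays moved. The work goes in short steps, Python scripts to look and compute and a shell command to move; the robot and the scene stay as the last step left them, time stands still between calls to the robot, and variables do not carry over. Pictures are saved under pics/ and viewed, and the job is handed in when it is done.

```bash
ls; mkdir -p pics
python3 - <<'E'
from rig import *
import cv2,json
s=observe();print(s['time_s'],s['position'],s['tool_rot'],s['grip_width']);print(grip_depth)
for n in ['scene','side','wrist']:
    p=get_image(n);cv2.imwrite(f'pics/{n}0.png',p['frame'][:,:,::-1]);print(n,p['fx'],p['cx'],p['cy'],p['xyz'],p['rotation'])
E
```

```text
pics
0.0 [0.23595924 0.49649171 0.23071687] [[-9.03136570e-01  4.29352506e-01 -8.72194230e-04]
 [ 4.29353290e-01  9.03135894e-01 -1.14415319e-03]
 [ 2.96464876e-04 -1.40780605e-03 -9.99998965e-01]] 0.08528639846219806
0.0187
scene 378.989280997155 256.87221696087806 190.06379749861904 [1.01997546 0.0102249  0.88518592] [[ 0.02227494  0.85568319 -0.51702042]
 [ 0.9997155  -0.01465263  0.01882052]
 [ 0.00852869 -0.51729255 -0.85576613]]
side 402.14641606395884 252.36632285060307 188.2812032309008 [ 0.01600837 -0.51206831  0.74530888] [[ 0.70378194 -0.48131429  0.52252038]
 [-0.71016835 -0.45723145  0.53535066]
 [-0.01875917 -0.74784755 -0.6636054 ]]
wrist 341.85233289157077 256.15272046604184 191.3823636037835 [0.16587042 0.53058281 0.37318681] [[ 0.43013133  0.85908009  0.27743187]
 [ 0.9027658  -0.40898639 -0.13320674]
 [-0.0009694   0.3077524  -0.95146599]]
```

View pics/scene0.png

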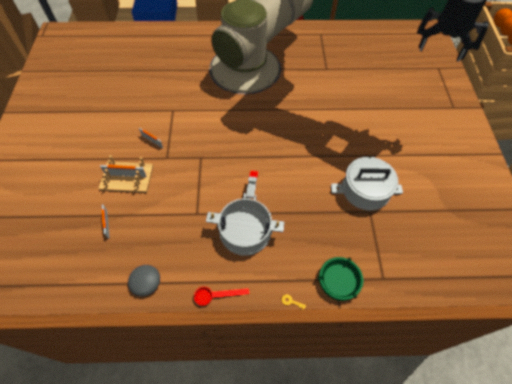

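View pics/side0.png

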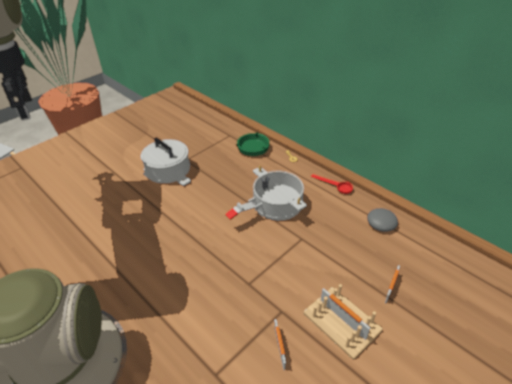

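View pics/wrist0.png

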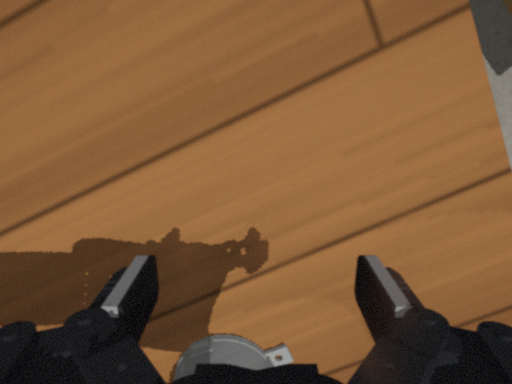

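Run:
```python
from rig import *
import cv2,numpy as np,pickle
out={}
for n in ['scene','side']:
    p=get_image(n)
    d={'p':p}
    for t in ['divider','divider_grip','lower_tier','upper_tier','rack','lever_tab','upper_handle','upper_catch','pin_left','ear_left','lever_pivot','lever']:
        r=silhouettes(t,p); d[t]=r
        print(n,t,[(np.round(x['box'],1).tolist(),round(x['confidence'],2),int(x['pixels'].sum())) for x in r])
    out[n]=d
    im=p['frame'][:,:,::-1]
    if n=='scene': cr=im[120:250,85:215]
    else: cr=im[255:375,265:415]
    cv2.imwrite(f'pics/crop_{n}.png',cv2.resize(cr,None,fx=4.5,fy=4.5,interpolation=cv2.INTER_CUBIC))
    cr=im[150:270,190:410] if n=='scene' else im[120:240,130:320]
    cv2.imwrite(f'pics/cropb_{n}.png',cv2.resize(cr,None,fx=3.6,fy=3.6,interpolation=cv2.INTER_CUBIC))
pickle.dump(out,open('s0.pkl','wb'))
print(observe()['time_s'])
```

```text
scene divider [([123.6, 171.3, 44.5, 14.2], 0.73, 390), ([152.2, 140.4, 21.0, 17.5], 0.43, 128), ([143.3, 283.0, 28.7, 30.4], 0.3, 817)]
scene divider_grip [([123.8, 170.9, 46.1, 14.2], 0.72, 418), ([105.6, 221.8, 7.7, 31.0], 0.59, 167), ([153.8, 139.8, 18.0, 13.7], 0.44, 175)]
scene lower_tier [([246.8, 214.1, 76.7, 86.1], 0.71, 2973)]
scene upper_tier [([368.4, 186.9, 70.6, 54.8], 0.85, 2493)]
scene rack [([125.4, 175.6, 57.0, 38.5], 0.76, 1023)]
scene lever_tab [([253.0, 185.1, 2.8, 24.5], 0.54, 156)]
scene upper_handle [([366.2, 184.6, 73.4, 51.0], 0.67, 2380), ([242.4, 214.2, 77.8, 89.9], 0.48, 2906)]
scene upper_catch [([365.9, 185.4, 68.0, 52.8], 0.66, 2435), ([251.6, 184.9, 8.7, 27.2], 0.57, 217), ([140.4, 281.9, 26.9, 35.5], 0.47, 785)]
scene pin_left [([243.0, 212.2, 79.3, 87.9], 0.7, 2963)]
scene ear_left [([364.1, 184.0, 69.3, 54.0], 0.97, 2379)]
scene lever_pivot [([242.8, 212.5, 79.8, 86.4], 0.72, 3043)]
scene lever [([254.9, 181.3, 11.9, 25.3], 0.69, 199), ([339.8, 280.5, 45.0, 41.8], 0.15, 1509)]
side divider [([347.1, 314.4, 50.0, 45.9], 0.91, 813), ([280.2, 346.2, 1
[... 328 characters left out ...]
], 0.37, 51), ([383.4, 222.1, 28.5, 21.9], 0.27, 554)]
side upper_tier [([165.1, 162.8, 53.2, 50.2], 0.97, 1857), ([346.8, 314.2, 46.4, 47.8], 0.39, 728)]
side rack [([345.2, 319.9, 77.0, 71.7], 0.89, 2076)]
side lever_tab [([241.4, 209.7, 29.9, 16.4], 0.57, 219)]
side upper_handle [([166.0, 160.4, 51.6, 50.8], 0.57, 1896)]
side upper_catch [([168.2, 162.7, 49.8, 51.6], 0.85, 1853)]
side pin_left [([267.9, 196.4, 81.6, 50.9], 0.66, 2364)]
side ear_left [([167.6, 162.9, 48.2, 42.6], 0.56, 1780), ([346.4, 315.7, 49.5, 46.8], 0.41, 781)]
side lever_pivot [([266.6, 193.9, 79.2, 51.9], 0.77, 2346), ([168.5, 161.0, 49.8, 50.8], 0.64, 1844)]
side lever [([241.4, 211.2, 24.0, 18.5], 0.74, 223)]
1.45
```

View pics/crop_scene.png

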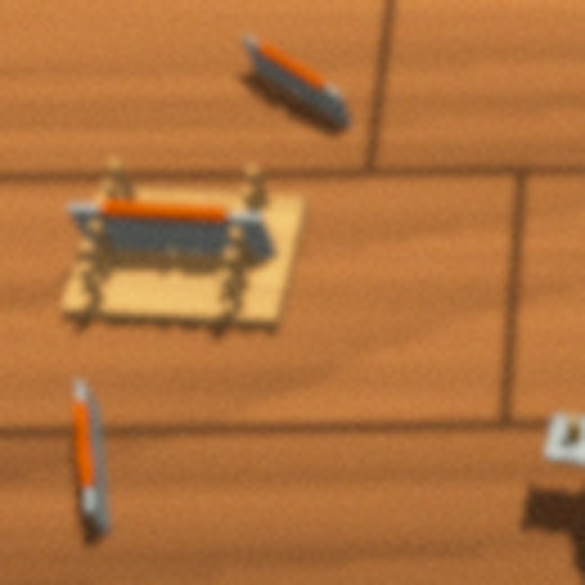

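View pics/crop_side.png

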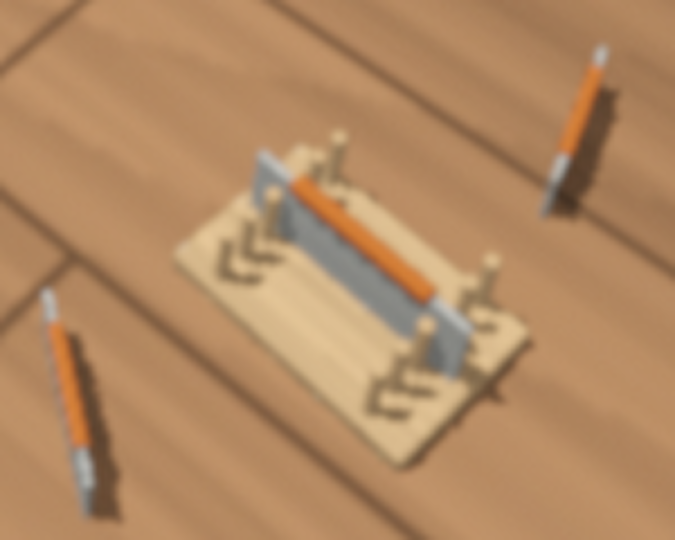

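View pics/cropb_scene.png

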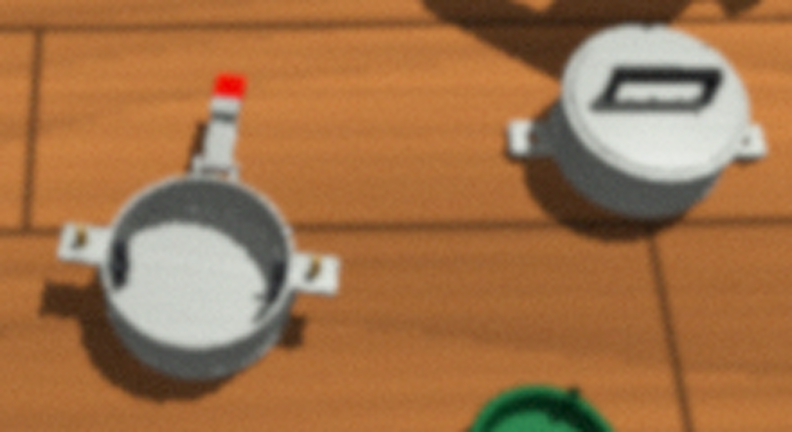

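View pics/cropb_side.png

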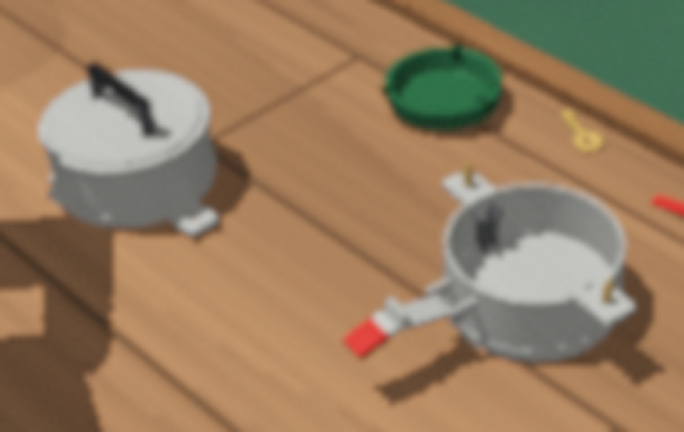

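```bash
cat > h.py <<'E'
import numpy as np,cv2,pickle
from scipy.optimize import least_squares
def proj(p,X):
    X=np.atleast_2d(X);c=(X-np.array(p['xyz']))@np.array(p['rotation'])
    return np.c_[p['fx']*c[:,0]/c[:,2]+p['cx'],p['fy']*c[:,1]/c[:,2]+p['cy']]
def ray(p,uv):
    d=np.array([(uv[0]-p['cx'])/p['fx'],(uv[1]-p['cy'])/p['fy'],1.]);return np.array(p['xyz']),np.array(p['rotation'])@d
def atz(p,uv,z):
    o,d=ray(p,uv);return o+d*(z-o[2])/d[2]
def tri(obs):
    A=np.zeros((3,3));b=np.zeros(3)
    for p,uv in obs:
        o,d=ray(p,uv);d=d/np.linalg.norm(d);M=np.eye(3)-np.outer(d,d);A+=M;b+=M@o
    return np.linalg.solve(A,b)
def blobs(p,kind,mn=8):
    hsv=cv2.cvtColor(p['frame'],cv2.COLOR_RGB2HSV);H,S,V=[hsv[...,i].astype(int) for i in range(3)]
    R,G,B=[p['frame'][...,i].astype(int) for i in range(3)]
    m={'orange':(H>=5)&(H<=13)&(S>200)&(V>150),'red':((H<=3)|(H>=176))&(S>190)&(V>150),
       'black':(V<45),'brass':(H>=15)&(H<=30)&(S>120)&(V>80)}[kind].astype(np.uint8)
    n,l,st,c=cv2.connectedComponentsWithStats(m,connectivity=8)
    r=[]
    for i in range(1,n):
        if st[i,4]>=mn:
            ys,xs=np.nonzero(l==i);P=np.c_[xs,ys].astype(float);c0=P.mean(0);ev,evec=np.linalg.eigh(np.cov((P-c0).T));a=evec[:,1];t=(P-c0)@a
            r.append((int(st[i,4]),c0,c0+a*t.min(),c0+a*t.max()))
    return sorted(r,key=lambda x:-x[0])
E
python3 - <<'E'
from h import *
o=pickle.load(open('s0.pkl','rb'));np.set_printoptions(precision=4,suppress=True)
for n in o:
    for k in ['orange','red']:
        print(n,k)
        for b in blobs(o[n]['p'],k): print('  ',b[0],b[1],b[2],b[3])
E
```

```text
scene orange
   105 [506.619   15.4571] [501.9008   8.3979] [512.3806  24.0773]
   56 [119.2857 166.3929] [133.9588 167.5313] [107.9601 165.5142]
   49 [102.5714 218.4898] [101.7151 209.9285] [103.4185 226.9581]
   38 [149.6316 133.9211] [155.6325 137.5996] [143.5098 130.1684]
   17 [210.3529 289.1765] [216.5183 292.0379] [203.9129 286.1876]
   14 [197.3571 289.2143] [201.39   285.3615] [193.2116 293.1748]
   10 [250.8 171.4] [253.1408 169.7678] [248.369  173.0951]
   8 [228.5 296. ] [225. 296.] [232. 296.]
scene red
   409 [213.4621 295.0807] [247.0927 290.7136] [193.9499 297.6144]
   27 [253.5185 173.7407] [256.193  173.9987] [250.1528 173.4161]
side orange
side red
   102 [343.6373 187.2059] [351.2    189.2655] [331.4837 183.8959]
```

Run:
```python
from h import *
o=pickle.load(open('s0.pkl','rb'));np.set_printoptions(precision=4,suppress=True)
S=o['scene']['p'];D=o['side']['p']
f=lambda x,y,ox,oy,k:np.array([(x+.5)/k-.5+ox,(y+.5)/k-.5+oy])
a=lambda x,y:f(x,y,85,120,4.5); b=lambda x,y:f(x,y,265,255,4.5)
c=lambda x,y:f(x,y,190,150,3.6); d=lambda x,y:f(x,y,130,120,3.6)
def T(n,s,q): print(n,s,q,tri([(S,s),(D,q)]))
T('strip L',a(103,208),b(433,299))
T('strip R',a(228,213),b(295,184))
T('mid',a(165.5,210.5),b(364,241.5))
T('edgeL',a(70,212),b(468,337)); T('edgeR',a(265,218),b(261,157))
T('dec1',a(77,390),b(600,55));T('dec1b',a(92,500),b(552,180))
T('tab',c(230,85),d(365,336))
T('pin -y',c(80,238),d(608,290));T('pin +y',c(315,266),d(469,178))
T('handle',c(657,87),d(124,100))
T('handle ends',c(612,73),d(155,130));T('handle end2',c(722,73),d(97,70))
print('ears at z=.005', [atz(S,c(522,138),.008),atz(S,c(752,142),.008)], atz(D,d(198,222),.008))
```

```text
strip L [107.5    165.8333] [360.8333 321.0556] [ 0.4348 -0.3666  0.0528]
strip R [135.2778 166.9444] [330.1667 295.5   ] [ 0.4398 -0.2921  0.0532]
mid [121.3889 166.3889] [345.5    308.2778] [ 0.4373 -0.3299  0.0526]
edgeL [100.1667 166.7222] [368.6111 329.5   ] [ 0.4337 -0.3866  0.048 ]
edgeR [143.5    168.0556] [322.6111 289.5   ] [ 0.4421 -0.2714  0.0504]
dec1 [101.7222 206.2778] [397.9444 266.8333] [ 0.5727 -0.3532  0.0768]
dec1b [105.0556 230.7222] [387.2778 294.6111] [ 0.5834 -0.3632 -0.0271]
tab [253.5278 173.25  ] [231.0278 212.9722] [0.463  0.0215 0.0505]
pin -y [211.8611 215.75  ] [298.5278 200.1944] [ 0.5962 -0.0806  0.0685]
pin +y [277.1389 223.5278] [259.9167 169.0833] [0.6197 0.0751 0.0666]
handle [372.1389 173.8056] [164.0833 147.4167] [0.49   0.3243 0.082 ]
handle ends [359.6389 169.9167] [172.6944 155.75  ] [0.4834 0.2873 0.0809]
handle end2 [390.1944 169.9167] [156.5833 139.0833] [0.4905 0.3637 0.0944]
ears at z=.005 [array([0.487 , 0.2411, 0.008 ]), array([0.4935, 0.4147, 0.008 ])] [0.4856 0.2428 0.008 ]
```

Candidates in the scene view: the panel in the rack at (121,166), one lying at (150,139), one at (104,220). Only the rack panel measures 75 mm strip and 116 mm edge (triangulated), so it is the divider. Catch and lever appear to face the robot; I'll check with the wrist camera over the upper tier first.

```bash
python3 -m crank '{"slide":[[-0.305,-0.073,-0.03],[-0.305,-0.073,-0.03],[-0.305,-0.073,-0.03],[-0.305,-0.073,-0.03],[-0.305,-0.073,-0.03],[-0.305,-0.073,-0.03],[-0.305,-0.073,-0.03],[-0.305,-0.073,-0.03]],"roll":[1.197,1.197,1.197,1.197,1.197,1.197,1.197,1.197],"grip":[0.0854,0.0854,0.0854,0.0854,0.0854,0.0854,0.0854,0.0854]}' 60
python3 - <<'E'
from rig import *
import cv2,pickle
s=observe();print(s['time_s'],s['position'],s['tool_rot'],s['q'])
p=get_image('wrist');cv2.imwrite('pics/w1.png',cv2.resize(p['frame'][:,:,::-1],(768,576),interpolation=cv2.INTER_CUBIC));pickle.dump(p,open('w1.pkl','wb'))
E
```

```text
time_s: 2.25
position: [0.4823, 0.2979, 0.2611]
tool_rot: [[0.08, 0.997, 0.0], [0.997, -0.08, -0.0], [-0.0, 0.0, -1.0]]
ft_force: [0.1, 0.7, -1.0]
grip_width: 0.0851
2.25 [0.48232073 0.29788755 0.26114492] [[ 7.97203627e-02  9.96817229e-01  2.76017294e-04]
 [ 9.96817245e-01 -7.97202991e-02 -2.34183454e-04]
 [-2.11433920e-04  2.93807988e-04 -9.99999934e-01]] [ 1.97459864e+01  2.24612162e+01  6.83259778e+01 -1.79734825e-02
  8.92024545e+01  2.43187257e+01]
```

View pics/w1.png

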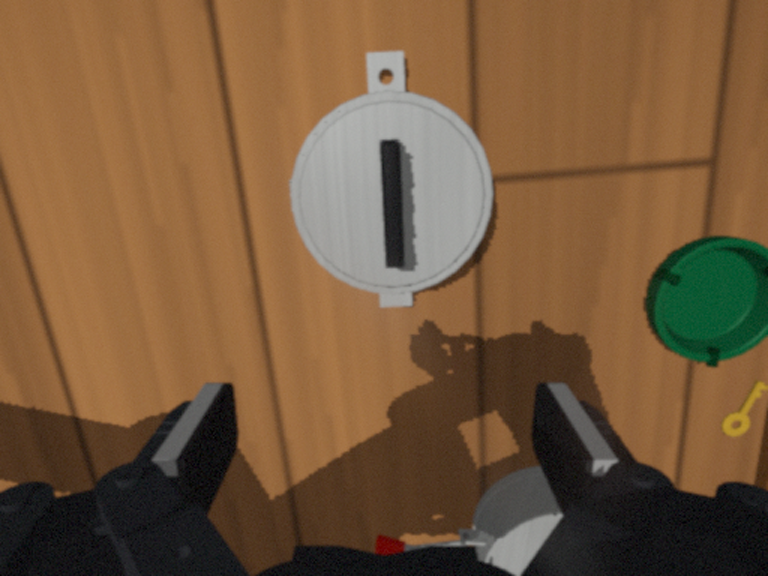

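Run:
```python
import pickle,cv2,numpy as np
w=pickle.load(open('w1.pkl','rb'))['frame'][:,:,::-1];o=pickle.load(open('s0.pkl','rb'))
a=cv2.resize(w[95:160,185:335],None,fx=5,fy=5,interpolation=cv2.INTER_CUBIC)
b=cv2.resize(o['side']['p']['frame'][130:200,130:205,::-1],None,fx=7,fy=7,interpolation=cv2.INTER_CUBIC)
cv2.imwrite('pics/c1.png',a);cv2.imwrite('pics/c2.png',b)
```

```text
(no output)
```

View pics/c1.png

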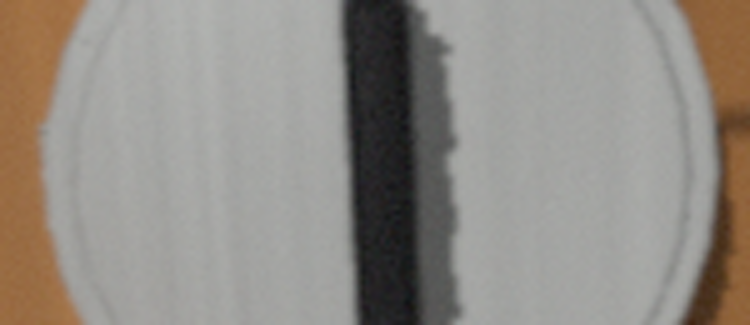

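View pics/c2.png

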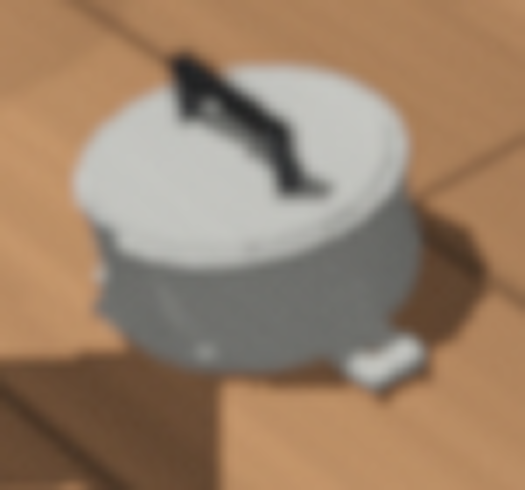

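Run:
```python
from h import *
np.set_printoptions(precision=4,suppress=True)
p=pickle.load(open('w1.pkl','rb'))
fr=p['frame'];m=np.zeros(fr.shape[:2],np.uint8);m[85:185,245:285]=(fr[85:185,245:285].max(2)<60)
n,l,st,c=cv2.connectedComponentsWithStats(m);i=1+st[1:,4].argmax();print(st[i],c[i])
cnt=cv2.findContours((l==i).astype(np.uint8),0,2)[0][0];r=cv2.minAreaRect(cnt);bx=cv2.boxPoints(r);print(r,bx)
for q in bx: print(atz(p,q,.100))
P=np.array([atz(p,q,.1) for q in bx]);print('ctr',P.mean(0))
# axis by PCA of world pts
ys,xs=np.nonzero(l==i);W=np.array([atz(p,(x,y),.1)[:2] for x,y in zip(xs,ys)]);ev,V=np.linalg.eigh(np.cov(W.T));a=V[:,1];print('mean',W.mean(0),'yaw',np.degrees(np.arctan2(-a[0]*np.sign(a[1]),abs(a[1]))))
# lid ellipse: gray bright region
g=cv2.Canny(fr[:,:,::-1].copy(),60,120)
hsv=cv2.cvtColor(fr,cv2.COLOR_RGB2HSV);mm=((hsv[...,1]<40)&(hsv[...,2]>90)).astype(np.uint8);mm[:,:180]=0;mm[:,345:]=0;mm[210:]=0
mm=cv2.morphologyEx(mm,cv2.MORPH_CLOSE,np.ones((15,15)));mm=cv2.morphologyEx(mm,cv2.MORPH_OPEN,np.ones((35,35)))
cnt=max(cv2.findContours(mm,0,2)[0],key=cv2.contourArea);e=cv2.fitEllipse(cnt);print(e)
print('lid ctr',atz(p,e[0],.066))
print('hole',atz(p,((386+.5)/1.5-.5,(76+.5)/1.5-.5),.011), 'ear -y',atz(p,((396)/1.5-.5,(306)/1.5-.5),.011))
```

```text
[254  94  16  84 999] [261.5966 134.8819]
((261.89044189453125, 135.50534057617188), (83.48609924316406, 12.497335433959961), 87.20729064941406) [[253.6154  94.1163]
 [266.0978  93.5074]
 [270.1655 176.8943]
 [257.683  177.5033]]
[0.4867 0.366  0.1   ]
[0.4974 0.3656 0.1   ]
[0.4958 0.2916 0.1   ]
[0.4843 0.292  0.1   ]
ctr [0.4911 0.3288 0.1   ]
mean [0.4909 0.3303] yaw -1.8353581282347675
((260.398193359375, 128.39096069335938), (117.51656341552734, 139.64756774902344), 89.37837982177734)
lid ctr [0.4903 0.332  0.066 ]
hole [0.4933 0.407  0.011 ] ear -y [0.4872 0.2337 0.011 ]
```

```bash
python3 -m crank '{"slide":[[-0.318,0.144,-0.01],[-0.318,0.144,-0.01],[-0.318,0.144,-0.01],[-0.318,0.144,-0.01],[-0.318,0.144,-0.01],[-0.318,0.144,-0.01],[-0.318,0.144,-0.01],[-0.318,0.144,-0.01]],"roll":[0.07,0.07,0.07,0.07,0.07,0.07,0.07,0.07],"grip":[0.0854,0.0854,0.0854,0.0854,0.0854,0.0854,0.0854,0.0854]}'
python3 - <<'E'
from rig import *
import cv2,pickle
p=get_image('wrist');cv2.imwrite('pics/w2.png',cv2.resize(p['frame'][:,:,::-1],(768,576),interpolation=cv2.INTER_CUBIC));pickle.dump(p,open('w2.pkl','wb'))
E
```

```text
time_s: 3.1
position: [0.6029, -0.0325, 0.2704]
tool_rot: [[0.142, 0.99, -0.0], [0.99, -0.142, -0.001], [-0.001, -0.0, -1.0]]
ft_force: [0.1, 1.2, -0.8]
grip_width: 0.0856
```

View pics/w2.png

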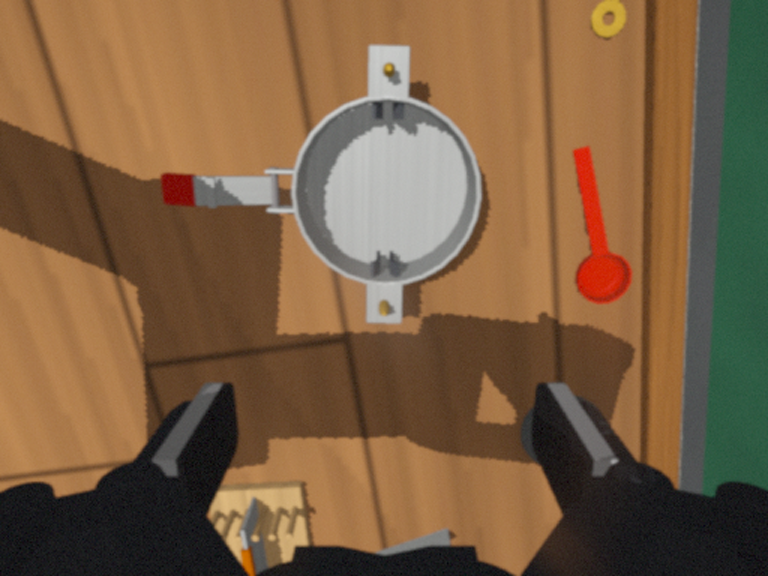

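Run:
```python
import pickle,cv2,numpy as np
w=pickle.load(open('w2.pkl','rb'))['frame'][:,:,::-1]
a=cv2.resize(w[25:95,225:295],None,fx=8,fy=8,interpolation=cv2.INTER_CUBIC)
b=cv2.resize(w[155:225,225:295],None,fx=8,fy=8,interpolation=cv2.INTER_CUBIC)
cv2.imwrite('pics/c3.png',cv2.resize(np.hstack([a,b]),(800,400)));
cv2.imwrite('pics/c4.png',cv2.resize(w[95:160,100:260],None,fx=5,fy=5,interpolation=cv2.INTER_CUBIC))
```

```text
(no output)
```

View pics/c3.png

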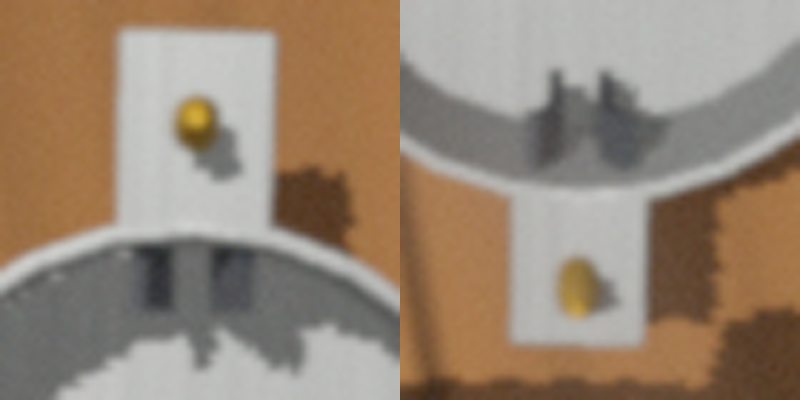

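View pics/c4.png

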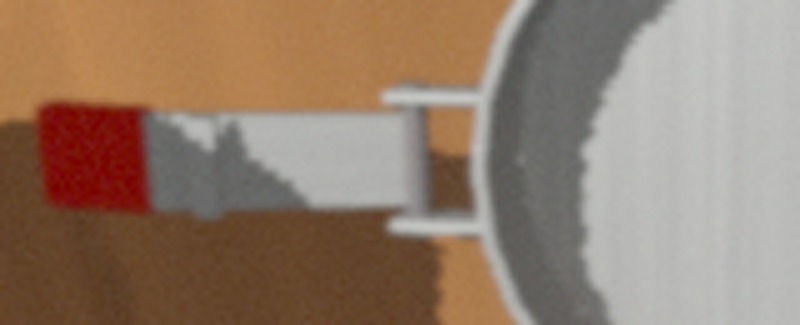

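Run:
```python
from h import *
np.set_printoptions(precision=4,suppress=True)
p=pickle.load(open('w2.pkl','rb'));print(p['xyz'])
k=400/70
A=lambda x,y:((x+.5)/k-.5+225,(y+.5)/k-.5+25); B=lambda x,y:((x-400+.5)/k-.5+225,(y+.5)/k-.5+155)
C=lambda x,y:((x+.5)/5-.5+100,(y+.5)/5-.5+95)
for n,q in dict(tl=A(119,31),tr=A(276,33),bl=A(117,222),br=A(272,222)).items(): print(n,atz(p,q,.06))
for n,q in dict(tl=B(511,200),tr=B(648,195),bl=B(511,346),br=B(645,345)).items(): print(n,atz(p,q,.06))
a=atz(p,A(196,111),.08);b=atz(p,B(579,308),.08);print('pins',a,b,(a+b)/2,np.linalg.norm(a-b),np.degrees(np.arctan2(-(a-b)[0],(a-b)[1])))
fr=p['frame'];hsv=cv2.cvtColor(fr,cv2.COLOR_RGB2HSV);mm=((hsv[...,1]<60)&(hsv[...,2]>60)).astype(np.uint8);mm[:,:194]=0;mm[:,330:]=0;mm[230:]=0
mm=cv2.morphologyEx(mm,cv2.MORPH_CLOSE,np.ones((15,15)));mm=cv2.morphologyEx(mm,cv2.MORPH_OPEN,cv2.getStructuringElement(cv2.MORPH_ELLIPSE,(41,41)))
cnt=max(cv2.findContours(mm,0,2)[0],key=cv2.contourArea);
# fit centre/radius of rim at z=.06 using upper/top part & left (rim silhouettes)
W=np.array([atz(p,q[0],.06)[:2] for q in cnt]);
f=least_squares(lambda v:np.hypot(*(W-v[:2]).T)-v[2],[.608,0,.065],loss='soft_l1',f_scale=.001);print('rim',f.x)
# tab
for q in [C(38,105),C(148,107),C(45,208),C(150,210)]: print('tab',atz(p,q,.055))
print('lever hinge', atz(p,C(415,97),.045),atz(p,C(415,222),.045))
```

```text
[0.6154 0.0459 0.4127]
tl [0.6116 0.0919 0.06  ]
tr [0.6371 0.0879 0.06  ]
bl [0.6067 0.0628 0.06  ]
br [0.6327 0.0591 0.06  ]
tl [ 0.5861 -0.0636  0.06  ]
tr [ 0.6119 -0.0663  0.06  ]
bl [ 0.5815 -0.093   0.06  ]
br [ 0.6073 -0.0965  0.06  ]
pins [0.622  0.0762 0.08  ] [ 0.5968 -0.0796  0.08  ] [ 0.6094 -0.0017  0.08  ] 0.15784469641719476 -9.191581359908223
rim [ 0.6093 -0.0023  0.0648]
tab [0.4588 0.0337 0.055 ]
tab [0.4811 0.03   0.055 ]
tab [0.4545 0.0129 0.055 ]
tab [0.4761 0.0094 0.055 ]
lever hinge [0.5336 0.0236 0.045 ] [ 0.5281 -0.0023  0.045 ]
```

```bash
python3 -m crank '{"slide":[[-0.323,-0.121,0.06],[-0.323,-0.121,0.06],[-0.323,-0.121,0.06],[-0.323,-0.121,0.06],[-0.323,-0.121,0.06],[-0.323,-0.121,0.06],[-0.323,-0.121,0.06],[-0.323,-0.121,0.06]],"roll":[-0.073,-0.073,-0.073,-0.073,-0.073,-0.073,-0.073,-0.073],"grip":[0.05,0.05,0.05,0.05,0.05,0.05,0.05,0.05]}'
python3 - <<'E'
from rig import *
import cv2,pickle
p=get_image('wrist');cv2.imwrite('pics/w3.png',cv2.resize(p['frame'][:,:,::-1],(768,576),interpolation=cv2.INTER_CUBIC));pickle.dump(p,open('w3.pkl','wb'))
cv2.imwrite('pics/w3c.png',cv2.resize(p['frame'][50:250,180:340,::-1],None,fx=3,fy=3,interpolation=cv2.INTER_CUBIC))
E
```

```text
time_s: 3.95
position: [0.4345, -0.3333, 0.2102]
tool_rot: [[0.069, 0.998, -0.002], [0.998, -0.069, 0.001], [0.0, -0.002, -1.0]]
ft_force: [1.3, 0.1, 0.4]
grip_width: 0.05
```

View pics/w3.png

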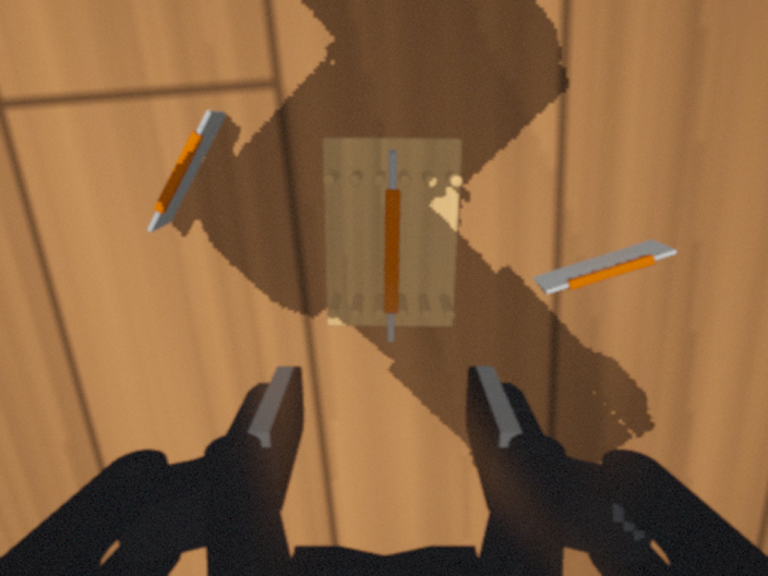

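View pics/w3c.png

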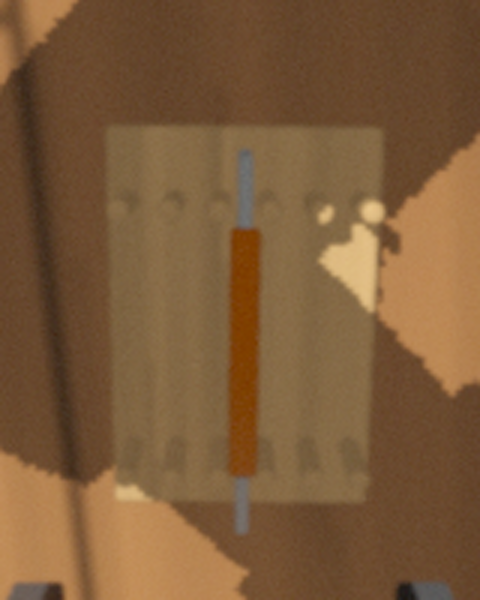

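Run:
```python
from h import *
from rig import observe
np.set_printoptions(precision=4,suppress=True)
p=pickle.load(open('w3.pkl','rb'));s=observe();print(p['xyz'],s['position'])
A=lambda x,y:((x+.5)/3-.5+180,(y+.5)/3-.5+50)
P=np.array([atz(p,A(*q),.058) for q in [(232.5,228),(261,228),(229,476),(257.5,476)]]);print(P,P.mean(0))
a=(P[0]+P[1])/2;b=(P[2]+P[3])/2;print(np.degrees(np.arctan2(-(a-b)[0],(a-b)[1])),np.linalg.norm(a-b))
Q=np.array([atz(p,A(*q),.012) for q in [(106,126),(383,127),(116,502),(367,502)]]);print('rack',Q,Q.mean(0))
for e in (A(245,150),A(242,534)): print(atz(p,e,.058))
R=np.array(s['tool_rot']);d=P.mean(0)-np.array(s['position']);d[2]=0.036-s['position'][2];print('tool delta',R.T@d)
```

```text
[ 0.4414 -0.2545  0.3526] [ 0.4358 -0.3311  0.2108]
[[ 0.4391 -0.2908  0.058 ]
 [ 0.4472 -0.2913  0.058 ]
 [ 0.4328 -0.3658  0.058 ]
 [ 0.4415 -0.3664  0.058 ]] [ 0.4402 -0.3286  0.058 ]
-4.532854476486186 0.07529969704976221
rack [[ 0.4007 -0.2615  0.012 ]
 [ 0.4888 -0.268   0.012 ]
 [ 0.3904 -0.3903  0.012 ]
 [ 0.48   -0.3965  0.012 ]] [ 0.44   -0.3291  0.012 ]
[ 0.444  -0.2696  0.058 ]
[ 0.4355 -0.3854  0.058 ]
tool delta [0.0027 0.0043 0.1748]
```

```bash
python3 -m crank '{"slide":[[0.003,0.004,0.04],[0.003,0.004,0.08],[0.003,0.004,0.09],[0.003,0.004,0.09],[0.003,0.004,0.09],[0.003,0.004,0.09],[0.003,0.004,0.09],[0.003,0.004,0.09]],"roll":[0.01,0.01,0.01,0.01,0.01,0.01,0.01,0.01],"grip":[0.04,0.04,0.04,0.04,0.04,0.04,0.04,0.04]}'
python3 - <<'E'
from rig import *
import cv2,pickle
s=observe();p=get_image('wrist');print(s['position'],observe()['position'],p['xyz'])
pickle.dump((s,p),open('w4.pkl','wb'))
cv2.imwrite('pics/w4c.png',cv2.resize(p['frame'][:,120:400,::-1],None,fx=2,fy=1.5,interpolation=cv2.INTER_CUBIC))
E
```

```text
time_s: 4.8
position: [0.4412, -0.3279, 0.1222]
tool_rot: [[0.077, 0.997, 0.001], [0.997, -0.077, -0.001], [-0.001, 0.001, -1.0]]
ft_force: [-0.1, -0.6, -0.4]
grip_width: 0.0399
[ 0.44118077 -0.32792516  0.12217731] [ 0.44108217 -0.32788493  0.12190199] [ 0.44832919 -0.24891452  0.26446159]
```

View pics/w4c.png

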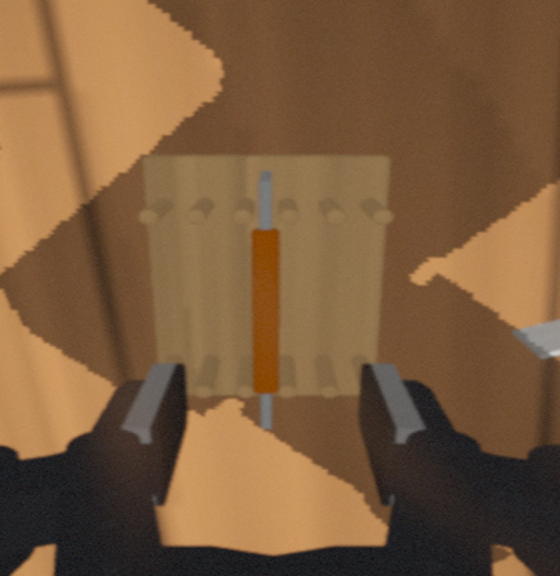

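Run:
```python
from h import *
np.set_printoptions(precision=4,suppress=True)
s,p=pickle.load(open('w4.pkl','rb'))
A=lambda x,y:((x+.5)/2-.5+120,(y+.5)/1.5-.5)
P=np.array([atz(p,A(*q),.058) for q in [(252.5,230),(278.5,230),(252.5,392),(278.5,392)]]);print(P,P.mean(0))
a=(P[0]+P[1])/2;b=(P[2]+P[3])/2;print(np.degrees(np.arctan2(-(a-b)[0],(a-b)[1])),np.linalg.norm(a-b))
R=np.array(s['tool_rot']);d=P.mean(0)-np.array(s['position']);d[2]=0.036-s['position'][2];print('tool delta',R.T@d)
print('tip mid at pad', atz(p,A(273.5,365),s['position'][2]), s['position'])
```

```text
[[ 0.439  -0.2908  0.058 ]
 [ 0.4469 -0.2914  0.058 ]
 [ 0.4325 -0.365   0.058 ]
 [ 0.4413 -0.3657  0.058 ]] [ 0.4399 -0.3282  0.058 ]
-4.6469713114570785 0.07453269806627959
tool delta [-0.0003 -0.0013  0.0862]
tip mid at pad [ 0.443  -0.32    0.1222] [ 0.4412 -0.3279  0.1222]
```

```bash
python3 -m crank '{"slide":[[0,-0.002,0.03],[0,-0.002,0.06],[0,-0.002,0.08],[0,-0.002,0.086],[0,-0.002,0.086],[0,-0.002,0.086],[0,-0.002,0.086],[0,-0.002,0.086]],"roll":[0,0,0,0,0,0,0,0],"grip":[0.04,0.04,0.04,0.03,0.02,0.015,0.012,0.005]}' 40
python3 -m crank '{"slide":[[0,0,0],[0,0,0],[0,0,0],[0,0,-0.01],[0,0,-0.03],[0,0,-0.06],[0,0,-0.09],[0,0,-0.12]],"roll":[0,0,0,0,0,0,0,0],"grip":[0.005,0.005,0.005,0.005,0.005,0.005,0.005,0.005]}' 40
python3 - <<'E'
from rig import *
import cv2,pickle
s=observe();p=get_image('wrist');q=get_image('scene');print(s['position'],s['grip_width'],s['ft_force'])
pickle.dump((s,p,q),open('w5.pkl','wb'))
cv2.imwrite('pics/w5c.png',cv2.resize(p['frame'][:,120:400,::-1],None,fx=2,fy=1.5,interpolation=cv2.INTER_CUBIC))
cv2.imwrite('pics/s5.png',cv2.resize(q['frame'][80:260,50:300,::-1],None,fx=3,fy=3,interpolation=cv2.INTER_CUBIC))
E
```

```text
time_s: 5.65
position: [0.4394, -0.328, 0.0365]
tool_rot: [[0.077, 0.997, 0.001], [0.997, -0.077, -0.002], [-0.002, 0.002, -1.0]]
ft_force: [-0.2, 0.4, 5.9]
grip_width: 0.008
time_s: 6.45
position: [0.4388, -0.3273, 0.1572]
tool_rot: [[0.077, 0.997, 0.0], [0.997, -0.077, -0.0], [-0.0, 0.0, -1.0]]
ft_force: [0.1, 0.0, -0.7]
grip_width: 0.008
[ 0.43879771 -0.32732583  0.15721292] 0.007957187263295617 [ 0.14928588  0.01590592 -0.70861827]
```

View pics/w5c.png

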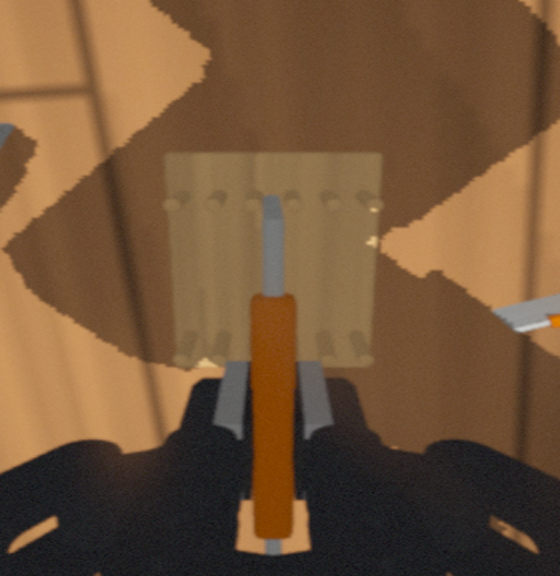

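View pics/s5.png

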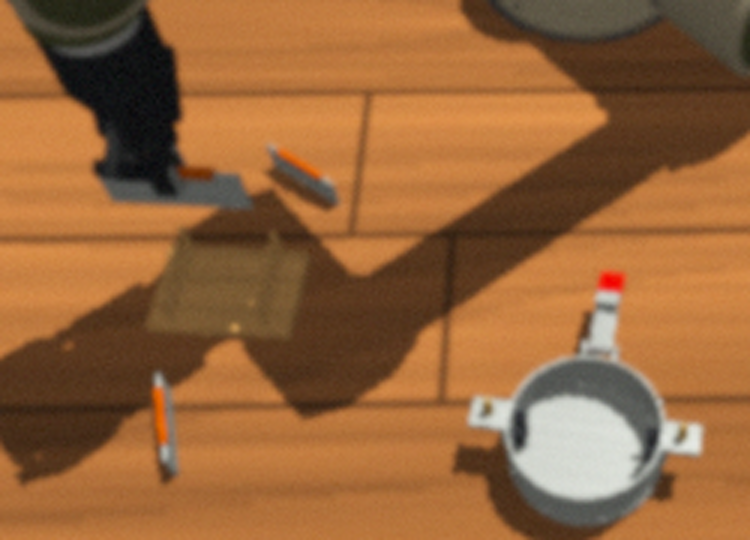

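Run:
```python
from h import *
np.set_printoptions(precision=4,suppress=True)
s,p,q=pickle.load(open('w5.pkl','rb'))
A=lambda x,y:((x+.5)/2-.5+120,(y+.5)/1.5-.5)
z=s['position'][2]+.0215
P=np.array([atz(p,A(*q),z) for q in [(251,296),(296,296),(253,537),(294,537)]])
R=np.array(s['tool_rot']);L=(P-np.array(s['position']))@R;print(L,L.mean(0))
a=(L[0]+L[1])/2;b=(L[2]+L[3])/2;print(a-b)
print(atz(p,A(273,196),z-.004),(np.array(atz(p,A(273,196),z-.004))-s['position'])@R)
```

```text
[[ 0.0378 -0.0029 -0.0215]
 [ 0.0377  0.0055 -0.0215]
 [-0.0372 -0.0033 -0.0215]
 [-0.0372  0.0057 -0.0215]] [ 0.0003  0.0012 -0.0215]
[ 0.0749  0.     -0.    ]
[ 0.4447 -0.2656  0.1747] [ 0.062   0.0012 -0.0175]
```

```bash
python3 -m crank '{"slide":[[0.02,0.009,-0.02],[0.065,0.028,-0.03],[0.11,0.047,-0.03],[0.16,0.068,-0.03],[0.21,0.089,-0.03],[0.255,0.108,-0.03],[0.295,0.125,-0.03],[0.325,0.138,-0.03]],"roll":[0.01,0.02,0.03,0.04,0.05,0.06,0.07,0.084],"grip":[0.005,0.005,0.005,0.005,0.005,0.005,0.005,0.005]}' 40
python3 -m crank '{"slide":[[0.008,0.005,0],[0.012,0.007,0],[0.012,0.007,0],[0.012,0.007,0],[0.012,0.007,0],[0.012,0.007,0],[0.012,0.007,0],[0.012,0.007,0]],"roll":[0,0,0,0,0,0,0,0],"grip":[0.005,0.005,0.005,0.005,0.005,0.005,0.005,0.005]}' 40
python3 - <<'E'
from rig import *
import cv2,pickle
s=observe();p=get_image('wrist');q=get_image('scene');d=get_image('side');print(s['position'],s['tool_rot'],s['grip_width'],s['ft_force'])
pickle.dump((s,p,q,d),open('w6.pkl','wb'))
cv2.imwrite('pics/w6.png',cv2.resize(p['frame'][:,:,::-1],None,fx=1.5,fy=1.5,interpolation=cv2.INTER_CUBIC))
cv2.imwrite('pics/d6.png',cv2.resize(d['frame'][80:260,180:400,::-1],None,fx=3,fy=3,interpolation=cv2.INTER_CUBIC))
E
```

```text
time_s: 7.35
position: [0.6021, -0.011, 0.185]
tool_rot: [[0.159, 0.987, -0.001], [0.987, -0.159, 0.001], [0.0, -0.001, -1.0]]
ft_force: [-0.6, -0.2, -1.0]
grip_width: 0.0078
time_s: 8.15
position: [0.6103, -0.0036, 0.1854]
tool_rot: [[0.161, 0.987, -0.0], [0.987, -0.161, -0.0], [-0.0, -0.0, -1.0]]
ft_force: [0.3, 0.0, -0.3]
grip_width: 0.0082
[ 0.61032169 -0.00364193  0.18535885] [[ 1.60633953e-01  9.87014049e-01 -1.35484730e-05]
 [ 9.87014049e-01 -1.60633953e-01 -2.12467978e-05]
 [-2.31472327e-05 -9.95957606e-06 -1.00000000e+00]] 0.008201805052186045 [ 0.25819533  0.04129165 -0.30055064]
```

View pics/w6.png

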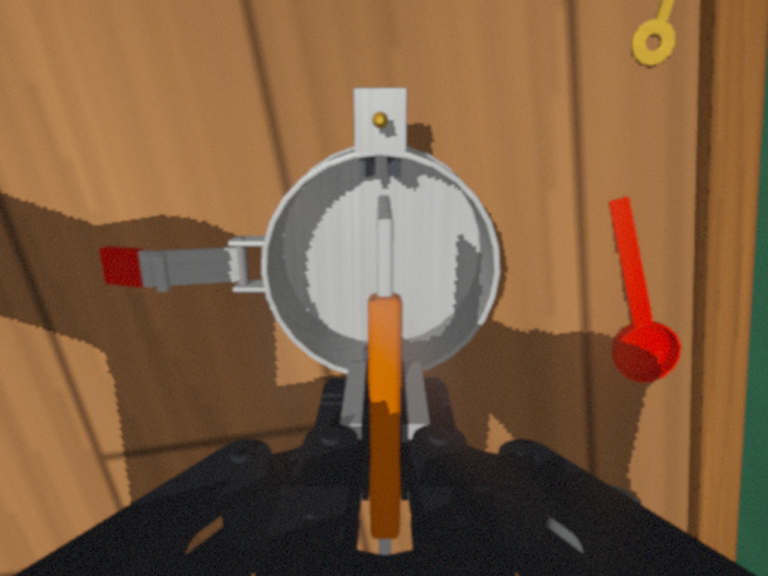

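View pics/d6.png

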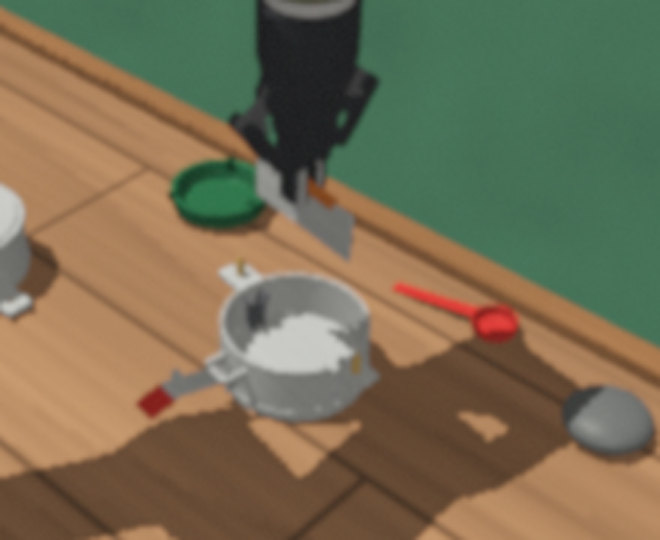

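Run:
```python
import pickle,cv2,numpy as np
s,p,q,d=pickle.load(open('w6.pkl','rb'));w=p['frame'][:,:,::-1]
cv2.imwrite('pics/c6.png',cv2.resize(w[55:145,205:305],None,fx=6,fy=6,interpolation=cv2.INTER_CUBIC))
```

```text
(no output)
```

View pics/c6.png

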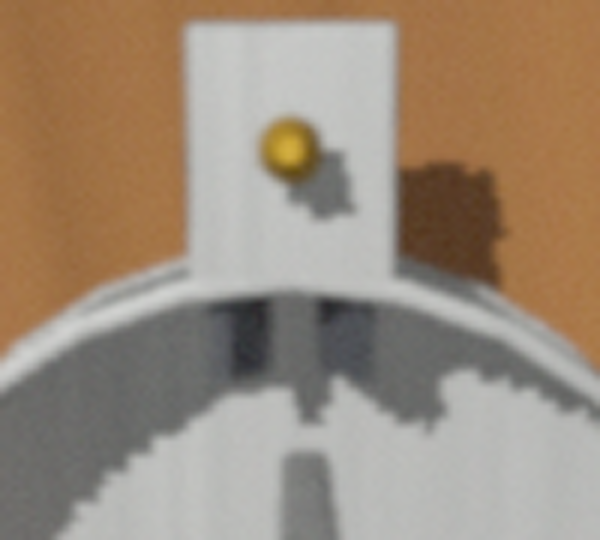

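```bash
cat >> h.py <<'E'
def tool(s,P,bias=.0012):
    L=(np.atleast_2d(P)-np.array(s['position']))@np.array(s['tool_rot']);L[:,1]-=bias;return L
E
python3 - <<'E'
from h import *
np.set_printoptions(precision=4,suppress=True)
s,p,q,d=pickle.load(open('w6.pkl','rb'))
A=lambda x,y:((x+.5)/6-.5+205,(y+.5)/6-.5+55)
print('pin',tool(s,atz(p,A(290,148),.08)))
print('ear',[tool(s,atz(p,A(*u),.06))[0] for u in [(187,23),(397,23),(188,265),(396,265)]])
print('gap',[tool(s,atz(p,A(*u),.05))[0] for u in [(269,305),(320,305)]], [tool(s,atz(p,A(*u),.03))[0] for u in [(266,375),(318,375)]])
fr=p['frame'];hsv=cv2.cvtColor(fr,cv2.COLOR_RGB2HSV);
# rim outer: sample radial edges by hand from 1.5x picture
E=[(262,265),(500,262),(275,205),(487,205),(285,330),(320,165),(445,165)]
B=lambda x,y:((x+.5)/1.5-.5,(y+.5)/1.5-.5)
W=np.array([tool(s,atz(p,B(*e),.06))[0,:2] for e in E])
f=least_squares(lambda v:np.hypot(*(W-v).T)-.065,[0,0]);print('rim',f.x,f.fun)
E
```

```text
pin [[ 0.0802 -0.0023  0.1054]]
ear [array([ 0.0948, -0.015 ,  0.1254]), array([0.0947, 0.0106, 0.1254]), array([ 0.0663, -0.0154,  0.1254]), array([0.0662, 0.0108, 0.1254])]
gap [array([ 0.0607, -0.0054,  0.1354]), array([0.0607, 0.0013, 0.1354])] [array([ 0.0496, -0.0063,  0.1554]), array([0.0496, 0.0011, 0.1554])]
rim [ 0.002  -0.0018] [-0.0003 -0.0007  0.0009  0.0007 -0.0004 -0.0009 -0.0002]
```

```bash
python3 -m crank '{"slide":[[0.001,-0.002,0.01],[0.0015,-0.0022,0.035],[0.0015,-0.0022,0.06],[0.0015,-0.0022,0.08],[0.0015,-0.0022,0.092],[0.0015,-0.0022,0.098],[0.0015,-0.0022,0.1],[0.0015,-0.0022,0.1]],"roll":[0,0,0,0,0,0,0,0],"grip":[0.005,0.005,0.005,0.005,0.005,0.005,0.005,0.005]}' 40
python3 - <<'E'
from rig import *
import cv2,pickle
s=observe();p=get_image('wrist');d=get_image('side');print(s['position'],s['grip_width'],s['ft_force'])
pickle.dump((s,p,d),open('w7.pkl','wb'))
cv2.imwrite('pics/w7.png',cv2.resize(p['frame'][100:320,170:350,::-1],None,fx=3,fy=2.7,interpolation=cv2.INTER_CUBIC))
cv2.imwrite('pics/d7.png',cv2.resize(d['frame'][120:240,210:330,::-1],None,fx=4.5,fy=4.5,interpolation=cv2.INTER_CUBIC))
E
```

```text
time_s: 9.1
position: [0.6087, -0.0016, 0.0858]
tool_rot: [[0.16, 0.987, 0.001], [0.987, -0.16, -0.0], [-0.0, 0.001, -1.0]]
ft_force: [-0.5, 0.7, -0.3]
grip_width: 0.008
[ 0.6087452  -0.00160058  0.08578596] 0.008028140991241496 [-0.48487997  0.73239248 -0.34806089]
```

View pics/w7.png

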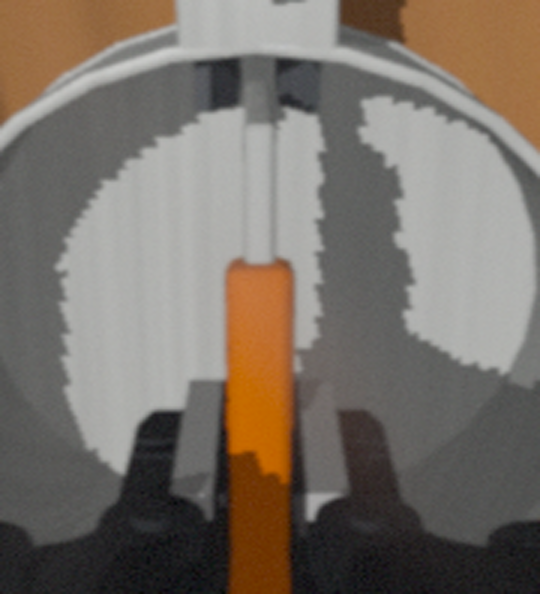

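View pics/d7.png

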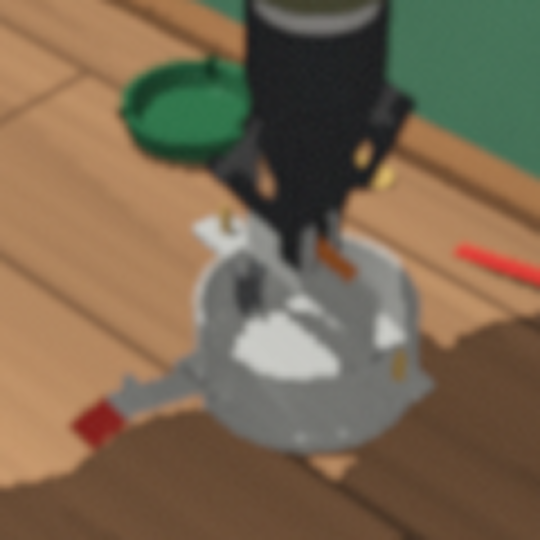

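```bash
python3 -m crank '{"slide":[[0,0,0.007],[0,0,0.014],[0,0,0.02],[0,0,0.026],[0,0,0.032],[0,0,0.038],[0,0,0.043],[0,0,0.046]],"roll":[0,0,0,0,0,0,0,0],"grip":[0.005,0.005,0.005,0.005,0.005,0.005,0.005,0.005]}' 40
```

```text
time_s: 10.0
position: [0.6083, -0.0016, 0.0387]
tool_rot: [[0.16, 0.987, -0.001], [0.987, -0.16, 0.0], [-0.0, -0.001, -1.0]]
ft_force: [0.3, -1.0, -0.2]
grip_width: 0.0081
```

```bash
python3 -m crank '{"slide":[[0,0,0.003],[0,0,0.006],[0,0,0.008],[0,0,0.009],[0,0,0.01],[0,0,0.011],[0,0,0.011],[0,0,0.011]],"roll":[0,0,0,0,0,0,0,0],"grip":[0.005,0.005,0.005,0.005,0.005,0.005,0.005,0.005]}' 40
python3 - <<'E'
from rig import *
import cv2,pickle
s=observe();p=get_image('wrist');print(s['position'],s['grip_width'],s['ft_force'])
cv2.imwrite('pics/w8.png',cv2.resize(p['frame'][70:320,150:370,::-1],None,fx=3,fy=2.4,interpolation=cv2.INTER_CUBIC))
E
```

```text
time_s: 10.8
position: [0.6086, -0.0016, 0.0285]
tool_rot: [[0.16, 0.987, 0.0], [0.987, -0.16, -0.0], [-0.0, 0.001, -1.0]]
ft_force: [0.1, 0.5, 2.1]
grip_width: 0.0083
[ 0.60861408 -0.00159142  0.02851869] 0.008277890050570197 [0.12080078 0.50832108 2.08407748]
```

View pics/w8.png

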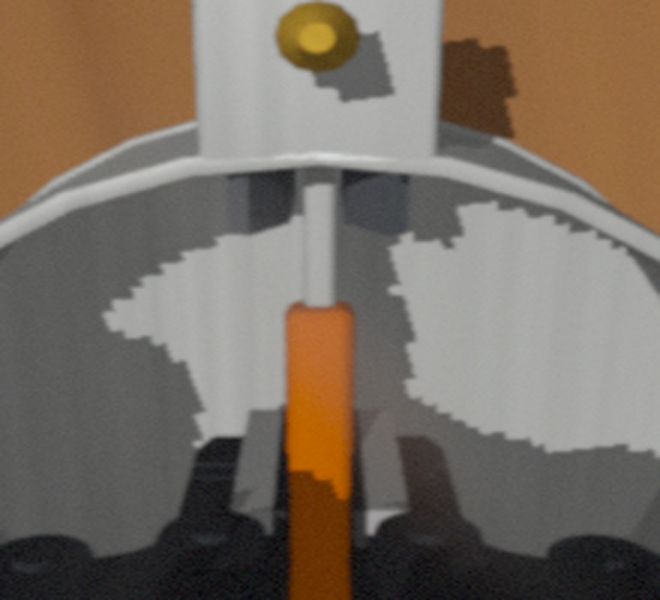

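```bash
python3 -m crank '{"slide":[[0,0,0],[0,0,0],[0,0,0],[0,0,0],[0,0,0],[0,0,-0.01],[0,0,-0.04],[0,0,-0.08]],"roll":[0,0,0,0,0,0,0,0],"grip":[0.012,0.02,0.03,0.03,0.03,0.03,0.03,0.03]}' 40
python3 - <<'E'
from rig import *
import cv2,pickle
s=observe();p=get_image('wrist');print(s['position'],s['grip_width'],s['ft_force'])
cv2.imwrite('pics/w9.png',cv2.resize(p['frame'][:,:,::-1],None,fx=1.5,fy=1.5,interpolation=cv2.INTER_CUBIC))
E
```

```text
time_s: 11.65
position: [0.6076, -0.0015, 0.1085]
tool_rot: [[0.16, 0.987, -0.003], [0.987, -0.16, 0.001], [0.0, -0.003, -1.0]]
ft_force: [0.2, -0.1, 0.7]
grip_width: 0.0297
[ 0.60764838 -0.0014773   0.10853655] 0.029707322493430985 [ 0.23871417 -0.09225876  0.66089868]
```

View pics/w9.png

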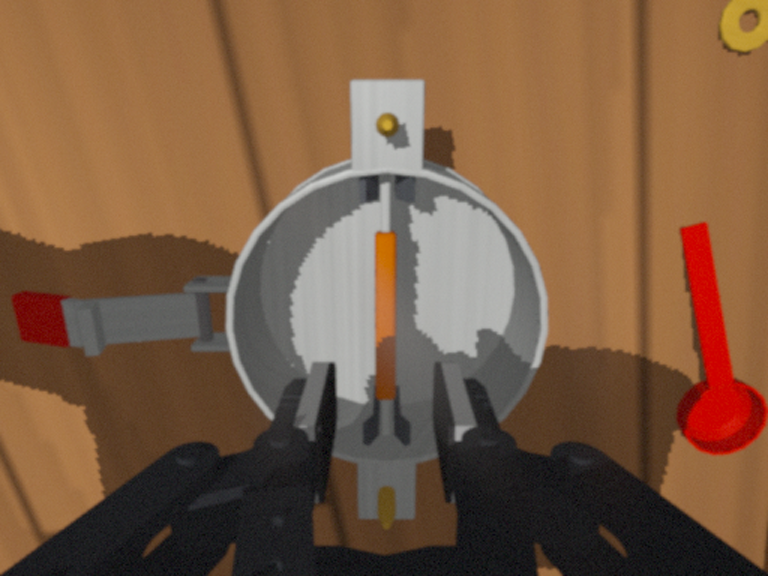

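```bash
python3 -m crank '{"slide":[[0,0,-0.04],[0.03,-0.017,-0.08],[0.08,-0.045,-0.09],[0.125,-0.071,-0.09],[0.17,-0.097,-0.09],[0.215,-0.123,-0.09],[0.255,-0.146,-0.09],[0.285,-0.163,-0.09]],"roll":[0,-0.02,-0.04,-0.06,-0.08,-0.1,-0.12,-0.128],"grip":[0.03,0.03,0.045,0.045,0.045,0.045,0.045,0.045]}' 40
python3 -m crank '{"slide":[[0.008,-0.005,0.01],[0.01,-0.005,0.02],[0.01,-0.005,0.02],[0.01,-0.005,0.02],[0.01,-0.005,0.02],[0.01,-0.005,0.02],[0.01,-0.005,0.02],[0.01,-0.005,0.02]],"roll":[0,0,0,0,0,0,0,0],"grip":[0.045,0.045,0.045,0.045,0.045,0.045,0.045,0.045]}' 40
python3 - <<'E'
from rig import *
import cv2,pickle
s=observe();p=get_image('wrist');d=get_image('side');print(s['position'],s['grip_width'],s['ft_force'])
pickle.dump((s,p,d),open('w10.pkl','wb'))
cv2.imwrite('pics/w10.png',cv2.resize(p['frame'][:,:,::-1],None,fx=1.5,fy=1.5,interpolation=cv2.INTER_CUBIC))
E
```

```text
time_s: 12.5
position: [0.4921, 0.3078, 0.1992]
tool_rot: [[0.032, 0.999, 0.001], [0.999, -0.032, 0.0], [0.001, 0.001, -1.0]]
ft_force: [-0.2, -0.2, -0.1]
grip_width: 0.0449
time_s: 13.3
position: [0.4888, 0.3158, 0.1785]
tool_rot: [[0.033, 0.999, 0.0], [0.999, -0.033, 0.0], [0.0, 0.0, -1.0]]
ft_force: [-0.1, -0.8, -0.2]
grip_width: 0.045
[0.48876105 0.31583525 0.17848192] 0.04499739807980991 [-0.1130505  -0.7818247  -0.21768122]
```

View pics/w10.png

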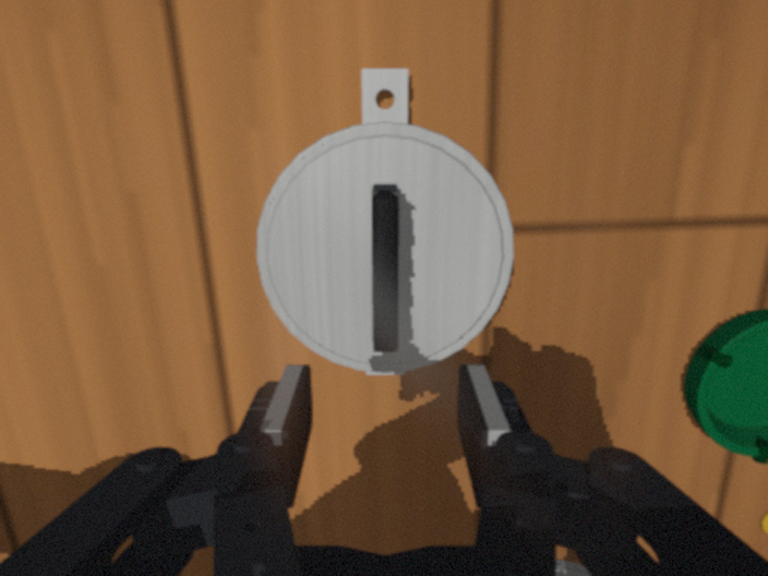

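Run:
```python
from h import *
np.set_printoptions(precision=4,suppress=True)
s,p,d=pickle.load(open('w10.pkl','rb'));fr=p['frame']
m=np.zeros(fr.shape[:2],np.uint8);m[115:245,240:275]=(fr[115:245,240:275].max(2)<75)
n,l,st,c=cv2.connectedComponentsWithStats(m);i=1+st[1:,4].argmax();r=cv2.minAreaRect(cv2.findContours((l==i).astype(np.uint8),0,2)[0][0]);bx=cv2.boxPoints(r);print(r)
L=np.array([tool(s,atz(p,q,.1))[0] for q in bx]);print(L,L.mean(0))
B=lambda x,y:((x+.5)/1.5-.5,(y+.5)/1.5-.5)
print('hole',tool(s,atz(p,B(385,98),.008)))
print('ear',[tool(s,atz(p,B(*u),.011))[0] for u in [(361.5,69),(410.5,69),(361.5,122),(410.5,122)]])
E=[(257,247),(514,247),(275,185),(496,185),(274,312),(497,312)]
W=np.array([tool(s,atz(p,B(*e),.067))[0,:2] for e in E]);f=least_squares(lambda v:np.hypot(*(W-v[:2]).T)-v[2],[0,0,.065]);print('lid',f.x,f.fun)
```

```text
((257.5, 179.0), (110.0, 17.0), 90.0)
[[ 0.0528 -0.0047  0.0785]
 [ 0.0528  0.0062  0.0785]
 [-0.0241  0.0068  0.0785]
 [-0.0241 -0.0052  0.0785]] [0.0143 0.0008 0.0785]
hole [[0.0918 0.0002 0.1705]]
ear [array([ 0.1069, -0.0129,  0.1675]), array([0.1068, 0.0144, 0.1675]), array([ 0.0787, -0.0133,  0.1675]), array([0.0787, 0.0149, 0.1675])]
lid [0.0121 0.0004 0.0656] [-0.0001 -0.0001  0.0001  0.      0.      0.0001]
```

```bash
python3 -m crank '{"slide":[[0.006,0,0.03],[0.013,0.0005,0.06],[0.013,0.0005,0.085],[0.013,0.0005,0.096],[0.013,0.0005,0.1],[0.013,0.0005,0.101],[0.013,0.0005,0.101],[0.013,0.0005,0.101]],"roll":[0,0,0,0,0,0,0,0],"grip":[0.045,0.045,0.045,0.045,0.045,0.045,0.045,0.045]}' 80
python3 -m crank '{"slide":[[0,0,0],[0,0,0],[0,0,0],[0,0,0],[0,0,0],[0,0,0],[0,0,0],[0,0,0]],"roll":[0,0,0,0,0,0,0,0],"grip":[0.03,0.02,0.015,0.005,0.005,0.005,0.005,0.005]}' 80
python3 - <<'E'
from rig import *
import cv2,pickle
s=observe();p=get_image('wrist');print(s['position'],s['grip_width'],s['ft_force'])
cv2.imwrite('pics/w11.png',cv2.resize(p['frame'][:,:,::-1],None,fx=1.5,fy=1.5,interpolation=cv2.INTER_CUBIC))
E
```

```text
time_s: 14.2
position: [0.49, 0.3291, 0.0784]
tool_rot: [[0.033, 0.999, 0.002], [0.999, -0.033, 0.001], [0.001, 0.002, -1.0]]
ft_force: [-0.5, 0.5, 0.2]
grip_width: 0.0447
time_s: 15.0
position: [0.4895, 0.3291, 0.0777]
tool_rot: [[0.033, 0.999, 0.0], [0.999, -0.033, 0.0], [0.0, 0.0, -1.0]]
ft_force: [-2.2, -0.8, 5.3]
grip_width: 0.0101
[0.48949455 0.32905903 0.07767534] 0.010125264473304519 [-2.19703938 -0.83449437  5.34021999]
```

View pics/w11.png

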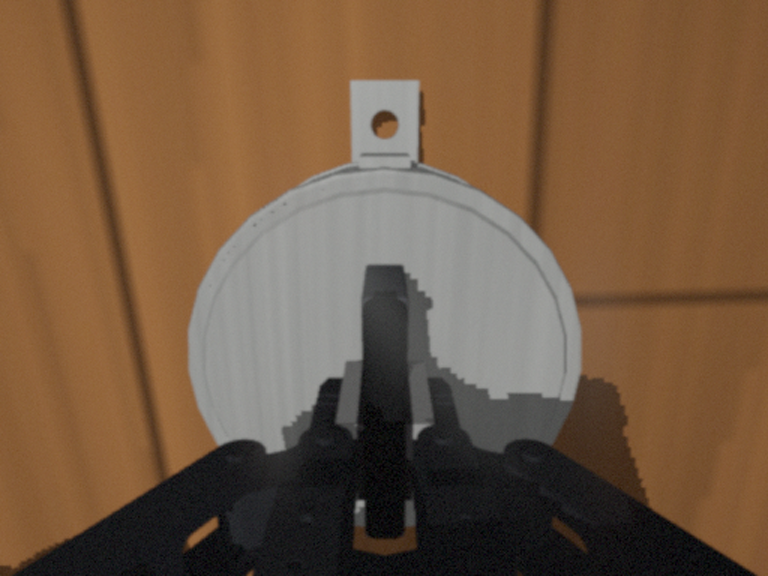

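```bash
python3 -m crank '{"slide":[[0,0,-0.005],[0,0,-0.02],[0,0,-0.045],[0,0,-0.075],[0,0,-0.105],[0,0,-0.13],[0,0,-0.145],[0,0,-0.15]],"roll":[0,0,0,0,0,0,0,0],"grip":[0.005,0.005,0.005,0.005,0.005,0.005,0.005,0.005]}' 80
python3 - <<'E'
from rig import *
import cv2,pickle
s=observe();p=get_image('wrist');d=get_image('side');print(s['position'],s['grip_width'],s['ft_force'],s['wrist_torque'])
cv2.imwrite('pics/w12.png',cv2.resize(p['frame'][:,:,::-1],None,fx=1.5,fy=1.5,interpolation=cv2.INTER_CUBIC))
cv2.imwrite('pics/d12.png',cv2.resize(d['frame'][0:250,60:360,::-1],None,fx=2,fy=2,interpolation=cv2.INTER_CUBIC))
E
```

```text
time_s: 15.85
position: [0.4897, 0.3291, 0.2283]
tool_rot: [[0.033, 0.999, 0.001], [0.999, -0.033, 0.001], [0.001, 0.001, -1.0]]
ft_force: [-1.3, -0.0, -5.7]
grip_width: 0.0102
[0.48974463 0.32907137 0.22831402] 0.010239734126076067 [-1.29048061 -0.03968661 -5.74464037] [-0.06707448  0.03469568 -0.0058821 ]
```

View pics/w12.png

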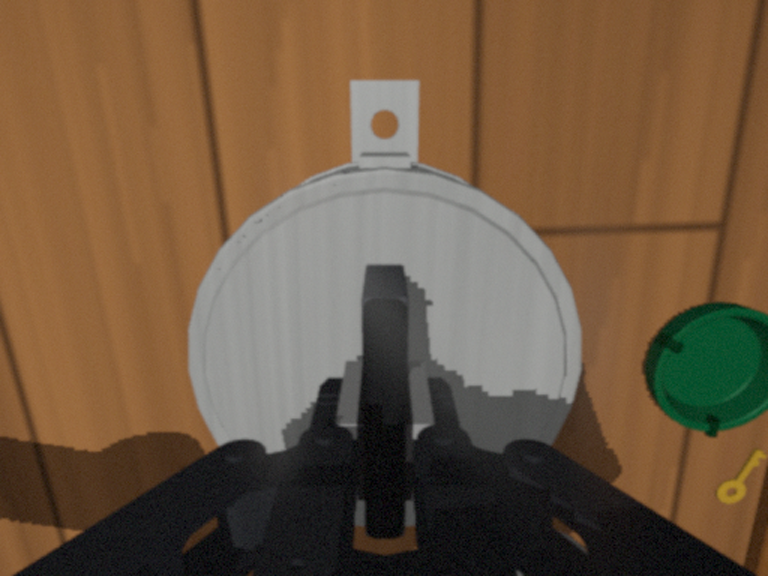

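View pics/d12.png

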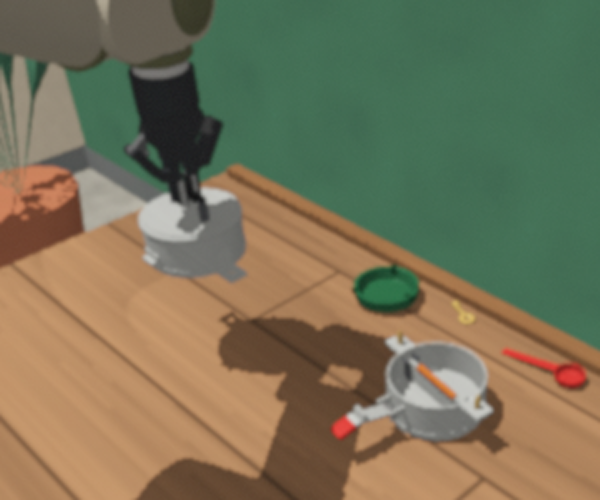

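```bash
python3 -m crank '{"slide":[[-0.01,0.004,0],[-0.035,0.014,0],[-0.07,0.028,0],[-0.11,0.044,0],[-0.15,0.059,0],[-0.19,0.075,0],[-0.23,0.091,0],[-0.265,0.105,0]],"roll":[0.01,0.02,0.04,0.06,0.08,0.1,0.115,0.128],"grip":[0.005,0.005,0.005,0.005,0.005,0.005,0.005,0.005]}' 80
python3 - <<'E'
from rig import *
s=observe();print(s['position'],s['tool_rot'])
E
```

```text
time_s: 16.75
position: [0.5858, 0.0578, 0.2259]
tool_rot: [[0.162, 0.987, -0.002], [0.987, -0.162, -0.0], [-0.001, -0.002, -1.0]]
ft_force: [1.1, 0.7, -5.6]
grip_width: 0.0102
[0.58576431 0.05775067 0.22593665] [[ 1.62471878e-01  9.86710316e-01 -2.37523729e-03]
 [ 9.86712993e-01 -1.62472836e-01 -2.14792519e-04]
 [-5.97849532e-04 -2.30877975e-03 -9.99997156e-01]]
```

```bash
python3 -m crank '{"slide":[[-0.027,0.015,0],[-0.044,0.024,0],[-0.053,0.029,0],[-0.057,0.0315,0],[-0.058,0.032,0],[-0.058,0.032,0],[-0.058,0.032,0],[-0.058,0.032,0]],"roll":[0,0,0,0,0,0,0,0],"grip":[0.005,0.005,0.005,0.005,0.005,0.005,0.005,0.005]}' 80
python3 - <<'E'
from rig import *
import cv2,pickle
s=observe();p=get_image('wrist');q=get_image('scene');d=get_image('side');print(s['position'],s['tool_rot'],s['grip_width'],s['ft_force'])
pickle.dump((s,p,q,d),open('w13.pkl','wb'))
cv2.imwrite('pics/w13.png',cv2.resize(p['frame'][30:180,190:320,::-1],None,fx=5,fy=4,interpolation=cv2.INTER_CUBIC))
cv2.imwrite('pics/d13.png',cv2.resize(d['frame'][60:240,210:330,::-1],None,fx=3.3,fy=3.3,interpolation=cv2.INTER_CUBIC))
cv2.imwrite('pics/s13.png',cv2.resize(q['frame'][120:260,180:320,::-1],None,fx=4,fy=4,interpolation=cv2.INTER_CUBIC))
E
```

```text
time_s: 17.55
position: [0.6078, -0.0009, 0.2274]
tool_rot: [[0.159, 0.987, -0.0], [0.987, -0.159, 0.0], [0.0, -0.0, -1.0]]
ft_force: [-0.1, -0.8, -4.4]
grip_width: 0.0103
[ 0.60783411 -0.00091116  0.2274229 ] [[ 1.59291924e-01  9.87231524e-01 -1.53001900e-05]
 [ 9.87231522e-01 -1.59291922e-01  7.51819227e-05]
 [ 7.17847675e-05 -2.70807030e-05 -9.99999997e-01]] 0.010283062664892765 [-0.13894705 -0.77193663 -4.41925898]
```

View pics/w13.png

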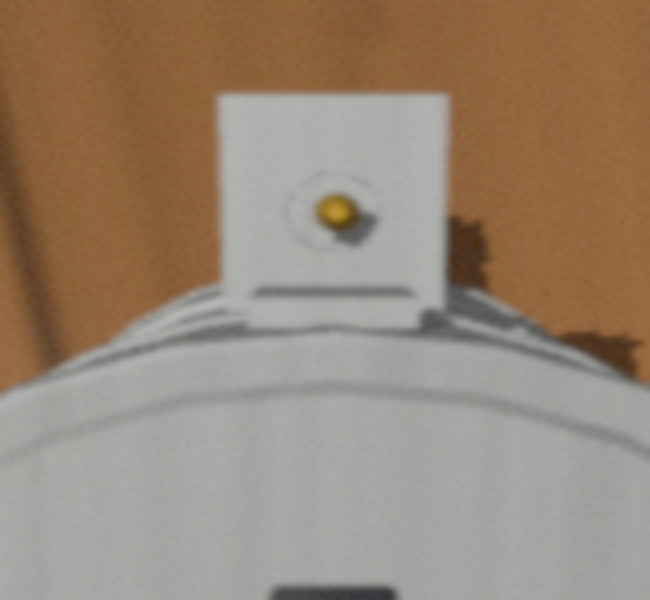

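View pics/d13.png

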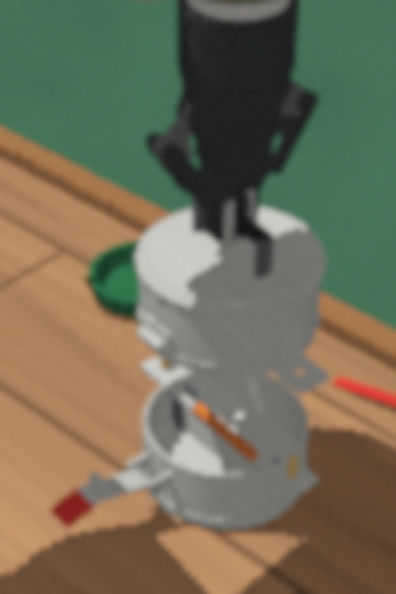

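View pics/s13.png

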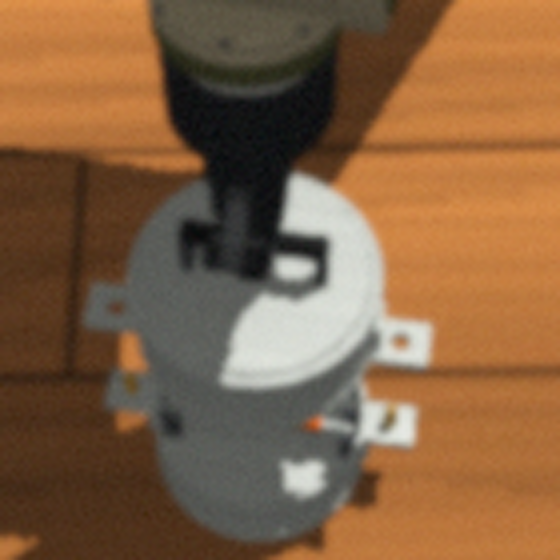

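Run:
```python
from h import *
np.set_printoptions(precision=4,suppress=True)
s,p,q,d=pickle.load(open('w13.pkl','rb'))
A=lambda x,y:((x+.5)/5-.5+190,(y+.5)/4-.5+30)
o=s['position'][2]-.0777
for n,u in dict(l=(286,212),r=(383,212),t=(333,170),b=(333,252)).items(): print(n,tool(s,atz(p,A(*u),o+.011)))
print('ear',[tool(s,atz(p,A(*u),o+.011))[0] for u in [(218,94),(449,94),(224,290),(447,290)]])
print('pin',tool(s,atz(p,A(338,211),.08)))
# other ears from scene/side
S=lambda x,y:((x+.5)/4-.5+180,(y+.5)/4-.5+120);D=lambda x,y:((x+.5)/3.3-.5+210,(y+.5)/3.3-.5+60)
def sc(cam,u,z): return tool(s,atz(cam,u,z),0)[0]
print('scene holes +y/-y',sc(q,S(403,342),o+.009),sc(q,S(113,308),o+.009))
print('scene pins +y/-y',sc(q,S(390,416),.075),sc(q,S(127,385),.075))
print('side -y hole, pin',sc(d,D(307,375),o+.009),sc(d,D(293,463),.075))
```

```text
l [[ 0.0782 -0.0055  0.0667]]
r [[0.0782 0.0058 0.0667]]
t [[ 0.0839 -0.      0.0667]]
b [[ 0.0726 -0.      0.0667]]
ear [array([ 0.0942, -0.0131,  0.0667]), array([0.0941, 0.0132, 0.0667]), array([ 0.0672, -0.013 ,  0.0667]), array([0.0671, 0.0135, 0.0667])]
pin [[0.0779 0.0008 0.1474]]
scene holes +y/-y [0.0787 0.0001 0.0687] [-0.0825  0.0015  0.0687]
scene pins +y/-y [0.0766 0.0044 0.1524] [-0.0818  0.0062  0.1524]
side -y hole, pin [-0.0862 -0.0003  0.0687] [-0.0832 -0.0041  0.1524]
```

```bash
python3 -m crank '{"slide":[[0,0.0005,0.008],[0,0.0007,0.025],[0,0.0007,0.042],[0,0.0007,0.055],[0,0.0007,0.062],[0,0.0007,0.066],[0,0.0007,0.068],[0,0.0007,0.068]],"roll":[0,0,0,0,0,0,0,0],"grip":[0.005,0.005,0.005,0.005,0.005,0.005,0.005,0.005]}' 80
python3 - <<'E'
from rig import *
import cv2,pickle
s=observe();p=get_image('wrist');q=get_image('scene');d=get_image('side');print(s['position'],s['tool_rot'],s['grip_width'],s['ft_force'])
pickle.dump((s,p,q,d),open('w14.pkl','wb'))
cv2.imwrite('pics/w14.png',cv2.resize(p['frame'][30:180,190:320,::-1],None,fx=5,fy=4,interpolation=cv2.INTER_CUBIC))
cv2.imwrite('pics/d14.png',cv2.resize(d['frame'][90:240,210:330,::-1],None,fx=4.5,fy=4,interpolation=cv2.INTER_CUBIC))
cv2.imwrite('pics/s14.png',cv2.resize(q['frame'][120:260,180:320,::-1],None,fx=4,fy=4,interpolation=cv2.INTER_CUBIC))
E
```

```text
time_s: 18.5
position: [0.6088, -0.0018, 0.1595]
tool_rot: [[0.16, 0.987, 0.0], [0.987, -0.16, -0.0], [-0.0, 0.001, -1.0]]
ft_force: [-0.3, -0.1, -4.3]
grip_width: 0.0103
[ 0.6088404  -0.0018259   0.15954891] [[ 1.60334881e-01  9.87062551e-01  4.96695713e-04]
 [ 9.87062676e-01 -1.60334860e-01 -8.08438600e-05]
 [-1.60308888e-07  5.03231890e-04 -9.99999873e-01]] 0.010301896693625608 [-0.34095775 -0.10850153 -4.28863702]
```

View pics/w14.png

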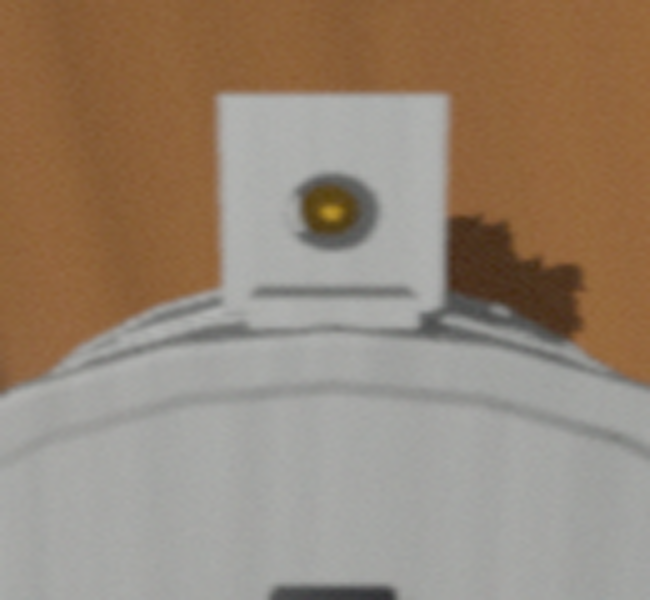

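View pics/d14.png

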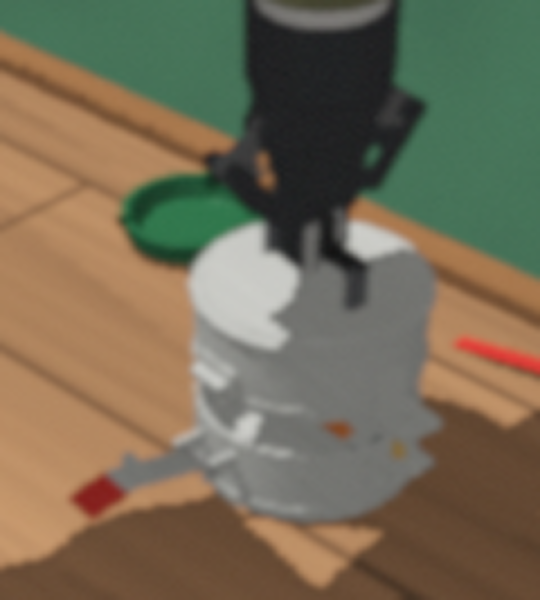

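View pics/s14.png

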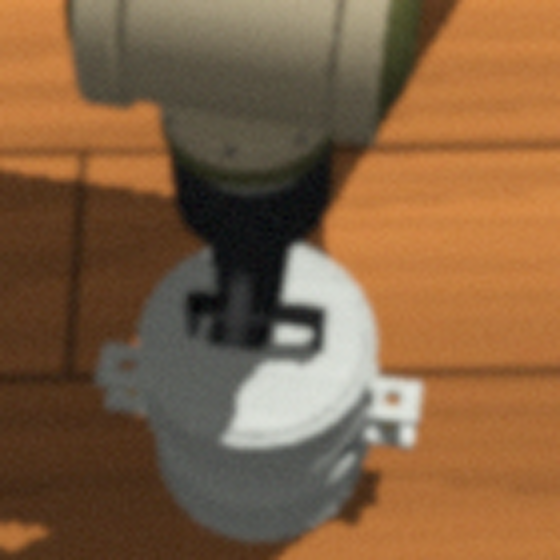

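```bash
python3 -m crank '{"slide":[[0,0,0.003],[0,0,0.005],[0,0,0.007],[0,0,0.009],[0,0,0.011],[0,0,0.013],[0,0,0.014],[0,0,0.014]],"roll":[0,0,0,0,0,0,0,0],"grip":[0.005,0.005,0.005,0.005,0.005,0.005,0.005,0.005]}' 80
```

```text
time_s: 19.45
position: [0.6086, -0.0018, 0.1451]
tool_rot: [[0.16, 0.987, -0.0], [0.987, -0.16, 0.0], [0.0, -0.0, -1.0]]
ft_force: [-0.5, 0.4, -5.4]
grip_width: 0.0104
```

```bash
python3 -m crank '{"slide":[[0,0,0.002],[0,0,0.004],[0,0,0.006],[0,0,0.008],[0,0,0.009],[0,0,0.0095],[0,0,0.0095],[0,0,0.0095]],"roll":[0,0,0,0,0,0,0,0],"grip":[0.005,0.005,0.005,0.005,0.005,0.005,0.005,0.005]}' 80
```

```text
time_s: 20.25
position: [0.6088, -0.0018, 0.1359]
tool_rot: [[0.16, 0.987, 0.0], [0.987, -0.16, -0.0], [0.0, 0.0, -1.0]]
ft_force: [-0.5, -0.2, -4.2]
grip_width: 0.0102
```

```bash
python3 -m crank '{"slide":[[0,0,0.001],[0,0,0.0015],[0,0,0.002],[0,0,0.0025],[0,0,0.003],[0,0,0.0035],[0,0,0.0035],[0,0,0.0035]],"roll":[0,0,0,0,0,0,0,0],"grip":[0.005,0.005,0.005,0.005,0.005,0.005,0.005,0.005]}' 80
python3 - <<'E'
from rig import *
import cv2,pickle
s=observe();p=get_image('wrist');d=get_image('side');print(s['position'],s['grip_width'],s['ft_force'])
cv2.imwrite('pics/w15.png',cv2.resize(p['frame'][30:180,190:320,::-1],None,fx=5,fy=4,interpolation=cv2.INTER_CUBIC))
cv2.imwrite('pics/d15.png',cv2.resize(d['frame'][90:240,210:330,::-1],None,fx=4.5,fy=4,interpolation=cv2.INTER_CUBIC))
E
```

```text
time_s: 21.05
position: [0.6087, -0.0018, 0.1327]
tool_rot: [[0.16, 0.987, 0.0], [0.987, -0.16, -0.0], [-0.0, 0.0, -1.0]]
ft_force: [-2.5, 0.6, -0.1]
grip_width: 0.0102
[ 0.60871625 -0.00180777  0.13266445] 0.010247139273061983 [-2.50796356  0.57108401 -0.08810065]
```

View pics/w15.png

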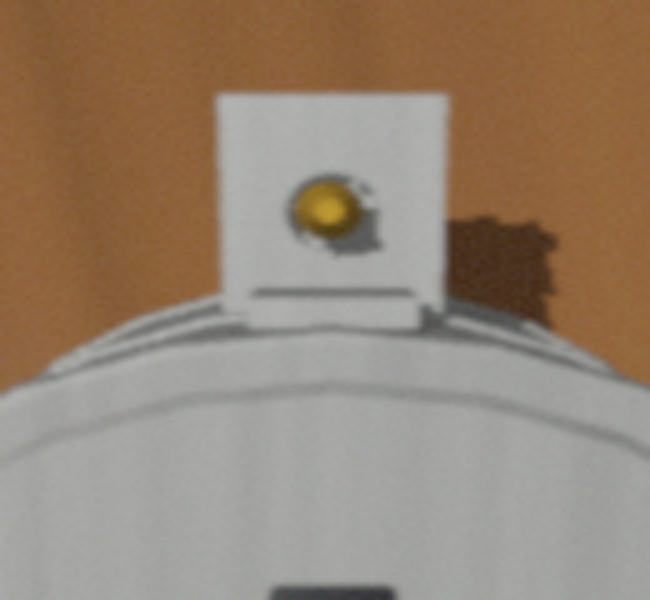

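View pics/d15.png

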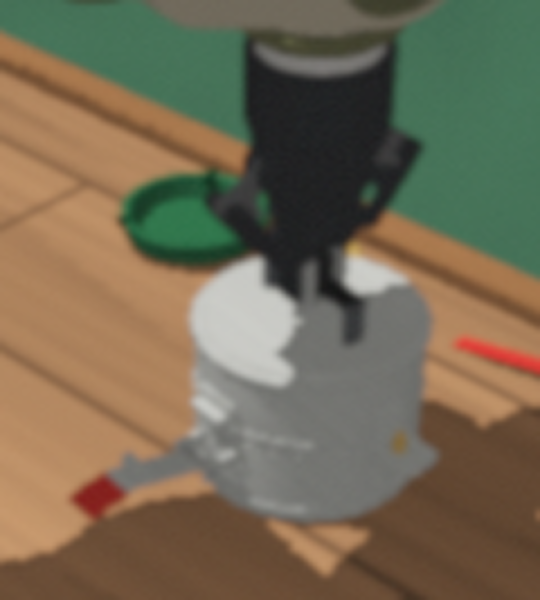

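```bash
python3 -m crank '{"slide":[[0,0,0.001],[0,0,0.001],[0,0,0.001],[0,0,0.001],[0,0,0.001],[0,0,0.001],[0,0,0.001],[0,0,0.001]],"roll":[0,0,0,0,0,0,0,0],"grip":[0.005,0.005,0.005,0.012,0.02,0.03,0.04,0.045]}' 80
python3 -m crank '{"slide":[[0,0,0],[0,0,-0.005],[0,0,-0.03],[0,0,-0.06],[0,0,-0.09],[0,0,-0.1],[0,0,-0.1],[0,0,-0.1]],"roll":[0,0,0,0,0,0,0,0],"grip":[0.045,0.045,0.045,0.045,0.045,0.045,0.045,0.045]}' 80
python3 - <<'E'
from rig import *
import cv2,pickle
s=observe();p=get_image('wrist');d=get_image('side');q=get_image('scene');print(s['position'],s['tool_rot'],s['grip_width'],s['ft_force'])
pickle.dump((s,p,q,d),open('w16.pkl','wb'))
cv2.imwrite('pics/w16.png',cv2.resize(p['frame'][:,:,::-1],None,fx=1.5,fy=1.5,interpolation=cv2.INTER_CUBIC))
cv2.imwrite('pics/d16.png',cv2.resize(d['frame'][110:230,200:320,::-1],None,fx=5,fy=5,interpolation=cv2.INTER_CUBIC))
E
```

```text
time_s: 21.95
position: [0.6088, -0.0018, 0.1312]
tool_rot: [[0.16, 0.987, 0.0], [0.987, -0.16, 0.0], [0.0, 0.0, -1.0]]
ft_force: [-0.4, -0.2, -0.2]
grip_width: 0.0454
time_s: 22.75
position: [0.6083, -0.0018, 0.23]
tool_rot: [[0.16, 0.987, -0.002], [0.987, -0.16, 0.0], [0.0, -0.002, -1.0]]
ft_force: [0.0, 0.4, 0.2]
grip_width: 0.0448
[ 0.60825835 -0.00175911  0.230039  ] [[ 1.60403755e-01  9.87049492e-01 -1.98388163e-03]
 [ 9.87051484e-01 -1.60403328e-01  3.73744390e-04]
 [ 5.06829952e-05 -2.01814331e-03 -9.99997962e-01]] 0.04482857209333479 [0.01823769 0.40808636 0.19749961]
```

View pics/w16.png

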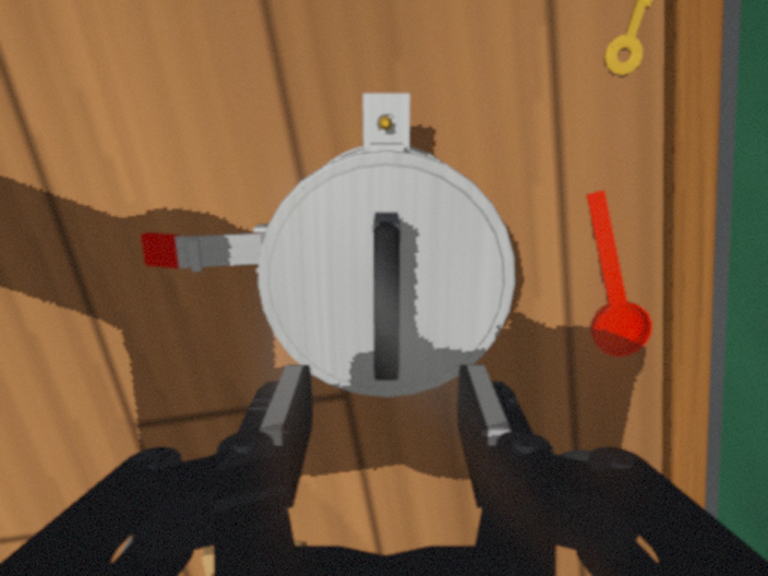

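View pics/d16.png

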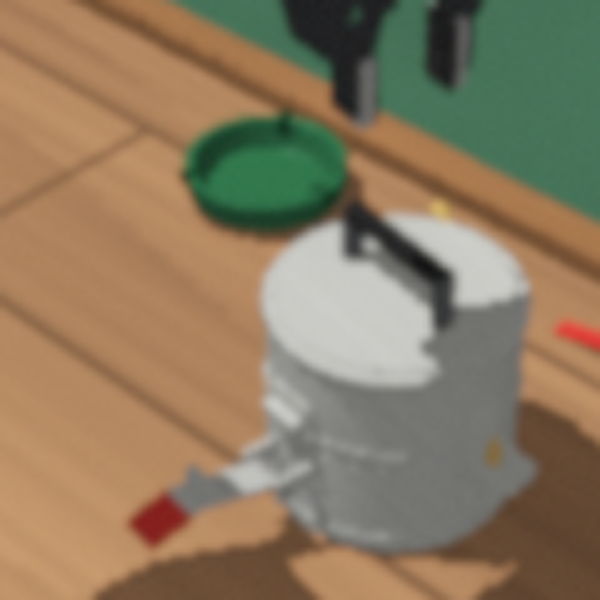

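```bash
cat > lev.py <<'E'
from h import *
C=np.array([.6085,-.0018]);Y=np.radians(-9.2)
def lw(P):
    P=np.atleast_2d(P);R=np.array([[np.cos(Y),-np.sin(Y)],[np.sin(Y),np.cos(Y)]]);return np.c_[P[:,:2]@R.T+C,P[:,2]]
def tabc(th,du=0,dv=0):
    o=np.array([10.+du,68.+dv]);return lw(np.array([[-.08-(o[0]*np.cos(th)+o[1]*np.sin(th))/1e3,0,.042+(o[1]*np.cos(th)-o[0]*np.sin(th))/1e3]]))
def corners(th): return np.vstack([tabc(th,a,b)+ (lw([[0,y,0]])-lw([[0,0,0]])) for a in(-4,4) for b in(-13,13) for y in(-.011,.011)])
def redmask(p):
    R,G,B=[p['frame'][...,i].astype(int) for i in range(3)];return (R>90)&(G<R*.35)&(B<R*.35)
def iou(p,th,shift=(0,0)):
    m=np.zeros((384*4,512*4),np.uint8);h=cv2.convexHull(((proj(p,corners(th))+np.array(shift)+.5)*4).astype(np.int32));cv2.fillConvexPoly(m,h,1)
    m=cv2.resize(m.astype(np.float32),(512,384),interpolation=cv2.INTER_AREA);c=h.mean((0,1))/4
    r=redmask(p).astype(np.float32);k=np.zeros_like(r);y,x=int(c[1]),int(c[0]);k[max(0,y-30):y+30,max(0,x-40):x+40]=1;r*=k
    return np.minimum(m,r).sum()/np.maximum(m,r).sum(),m.sum(),r.sum()
E
python3 - <<'E'
from lev import *
np.set_printoptions(precision=3,suppress=True)
s,p,q,d=pickle.load(open('w16.pkl','rb'));w2=pickle.load(open('w2.pkl','rb'));o=pickle.load(open('s0.pkl','rb'))
for n,P in dict(w16=p,w2=w2,scene=q,scene0=o['scene']['p'],side=d,side0=o['side']['p']).items():
    r=[(max(iou(P,t,(a,b))[0] for a in (-1,0,1) for b in (-1,0,1)),t) for t in np.arange(.9,1.5,.05)]
    b=max(r);print(n,b,iou(P,b[1]),proj(P,tabc(b[1])))
for t in (1.1,1.2,1.3): print(t,tabc(t))
E
```

```text
w16 (np.float32(0.6662612), np.float64(1.4000000000000004)) (np.float32(0.64355505), np.float32(715.5625), np.float32(483.0)) [[105.185 165.284]]
w2 (np.float32(0.6745278), np.float64(1.4500000000000006)) (np.float32(0.6436546), np.float32(598.9375), np.float32(404.0)) [[118.436 124.805]]
scene (np.float32(0.4369748), np.float64(1.4500000000000006)) (np.float32(0.4369748), np.float32(89.25), np.float32(39.0)) [[253.916 174.781]]
scene0 (np.float32(0.46829268), np.float64(1.3500000000000005)) (np.float32(0.46522948), np.float32(89.6875), np.float32(42.0)) [[253.911 173.406]]
side (np.float32(0.43721536), np.float64(1.2500000000000004)) (np.float32(0.41602564), np.float32(96.0625), np.float32(42.0)) [[231.071 212.096]]
side0 (np.float32(0.45803514), np.float64(1.2500000000000004)) (np.float32(0.4255725), np.float32(96.0625), np.float32(44.0)) [[231.071 212.096]]
1.1 [[0.465 0.021 0.064]]
1.2 [[0.463 0.022 0.057]]
1.3 [[0.462 0.022 0.051]]
```

```bash
python3 -m crank '{"slide":[[0,-0.03,0],[0,-0.07,0],[0,-0.11,0],[0,-0.135,0],[0,-0.148,0],[0,-0.148,0],[0,-0.148,0],[0,-0.148,0]],"roll":[-0.14,-0.29,-0.44,-0.59,-0.74,-0.89,-1.04,-1.18],"grip":[0.045,0.045,0.045,0.045,0.045,0.045,0.045,0.045]}' 60
python3 -m crank '{"slide":[[0,0,0.01],[0,0,0.03],[0,0,0.05],[0,0,0.06],[0,0,0.06],[0,0,0.06],[0,0,0.06],[0,0,0.06]],"roll":[-0.14,-0.28,-0.391,-0.391,-0.391,-0.391,-0.391,-0.391],"grip":[0.045,0.045,0.045,0.045,0.045,0.045,0.045,0.045]}' 60
python3 - <<'E'
from rig import *
import cv2,pickle
s=observe();p=get_image('wrist');d=get_image('side');q=get_image('scene');print(s['position'],s['tool_rot'],s['q'],s['ft_force'])
pickle.dump((s,p,q,d),open('w17.pkl','wb'))
cv2.imwrite('pics/w17.png',cv2.resize(p['frame'][:,:,::-1],None,fx=1.5,fy=1.5,interpolation=cv2.INTER_CUBIC))
E
```

```text
time_s: 23.7
position: [0.4623, 0.022, 0.2307]
tool_rot: [[-0.855, 0.519, -0.001], [0.519, 0.855, 0.0], [0.001, -0.0, -1.0]]
ft_force: [0.1, -0.1, 0.2]
grip_width: 0.0449
time_s: 24.5
position: [0.4629, 0.0219, 0.172]
tool_rot: [[-0.987, 0.161, 0.001], [0.161, 0.987, -0.0], [-0.001, -0.0, -1.0]]
ft_force: [-1.0, -0.0, 0.2]
grip_width: 0.045
[0.46291939 0.02187505 0.17197546] [[-9.86970763e-01  1.60894064e-01  1.34626003e-03]
 [ 1.60893880e-01  9.86971681e-01 -2.44616317e-04]
 [-1.36807784e-03 -2.48241530e-05 -9.99999064e-01]] [-1.19829982e+01  1.65114571e+01  9.32567856e+01  2.45034644e-03
  7.01533932e+01 -9.27250348e+01] [-1.03836813 -0.00235045  0.21647349]
```

View pics/w17.png

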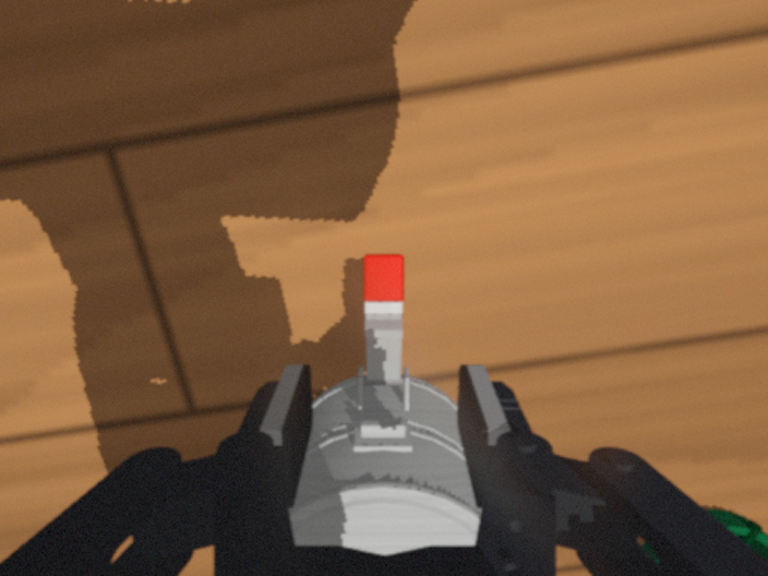

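Run:
```python
from lev import *
np.set_printoptions(precision=4,suppress=True)
s,p,q,d=pickle.load(open('w17.pkl','rb'))
B=lambda x,y:((x+.5)/1.5-.5,(y+.5)/1.5-.5)
for z in (.05,.06,.07):
    print(z,[tool(s,atz(p,B(*u),z))[0,:2] for u in [(364,255),(404,255),(364,302),(404,302)]])
for t in (1.0,1.1,1.2,1.3,1.4):
    c=proj(p,corners(t));print(t,tool(s,tabc(t),0)[0], tabc(t)[0], 'hull rows/cols big', (c*1.5).min(0),(c*1.5).max(0))
```

```text
0.05 [array([ 0.0104, -0.0119]), array([0.0103, 0.0094]), array([-0.0161, -0.0122]), array([-0.0162,  0.0097])]
0.06 [array([ 0.0129, -0.0115]), array([0.0129, 0.009 ]), array([-0.0126, -0.0118]), array([-0.0126,  0.0093])]
0.07 [array([ 0.0155, -0.0111]), array([0.0154, 0.0086]), array([-0.009 , -0.0114]), array([-0.009 ,  0.0088])]
1.0 [-0.0047 -0.0001  0.1017] [0.4677 0.021  0.0703] hull rows/cols big [360.6247 270.8505] [406.6628 315.6531]
1.1 [-0.0022 -0.0001  0.108 ] [0.4652 0.0214 0.0639] hull rows/cols big [361.1588 261.1363] [406.1187 308.2179]
1.2 [-0.0003 -0.0001  0.1147] [0.4634 0.0217 0.0573] hull rows/cols big [361.7174 253.2694] [405.5579 301.7971]
1.3 [ 0.0009 -0.0001  0.1214] [0.4622 0.0219 0.0506] hull rows/cols big [362.2902 247.2216] [404.9902 296.4268]
1.4 [ 0.0014 -0.0001  0.1283] [0.4617 0.022  0.0437] hull rows/cols big [362.8678 242.9316] [404.4243 292.1221]
```

```bash
python3 -m crank '{"slide":[[0,0,0.02],[0,-0.0005,0.05],[0,-0.0005,0.08],[0,-0.0005,0.11],[0,-0.0005,0.125],[0,-0.0005,0.132],[0,-0.0005,0.133],[0,-0.0005,0.133]],"roll":[0,0,0,0,0,0,0,0],"grip":[0.045,0.045,0.045,0.045,0.045,0.045,0.045,0.045]}' 20
python3 -m crank '{"slide":[[0,0,0],[0,0,0],[0,0,0],[0,0,0],[0,0,0],[0,0,0],[0,0,0],[0,0,0]],"roll":[0,0,0,0,0,0,0,0],"grip":[0.035,0.028,0.024,0.02,0.015,0.015,0.015,0.015]}' 20
python3 - <<'E'
from rig import *
import cv2,pickle
s=observe();p=get_image('wrist');d=get_image('side');print(s['position'],s['grip_width'],s['ft_force'])
pickle.dump((s,p,d),open('w18.pkl','wb'))
cv2.imwrite('pics/w18.png',cv2.resize(p['frame'][:,:,::-1],None,fx=1.5,fy=1.5,interpolation=cv2.INTER_CUBIC))
cv2.imwrite('pics/d18.png',cv2.resize(d['frame'][110:250,180:320,::-1],None,fx=4,fy=4,interpolation=cv2.INTER_CUBIC))
E
```

```text
time_s: 25.45
position: [0.463, 0.0213, 0.0389]
tool_rot: [[-0.987, 0.16, 0.001], [0.16, 0.987, -0.0], [-0.001, -0.0, -1.0]]
ft_force: [-0.2, -0.1, 0.4]
grip_width: 0.0449
time_s: 26.25
position: [0.4627, 0.0214, 0.0384]
tool_rot: [[-0.987, 0.16, 0.0], [0.16, 0.987, -0.0], [-0.0, -0.0, -1.0]]
ft_force: [0.3, -0.5, 2.4]
grip_width: 0.0211
[0.46267088 0.0213614  0.03840489] 0.021077139540140885 [ 0.30481748 -0.53960531  2.37044329]
```

View pics/w18.png

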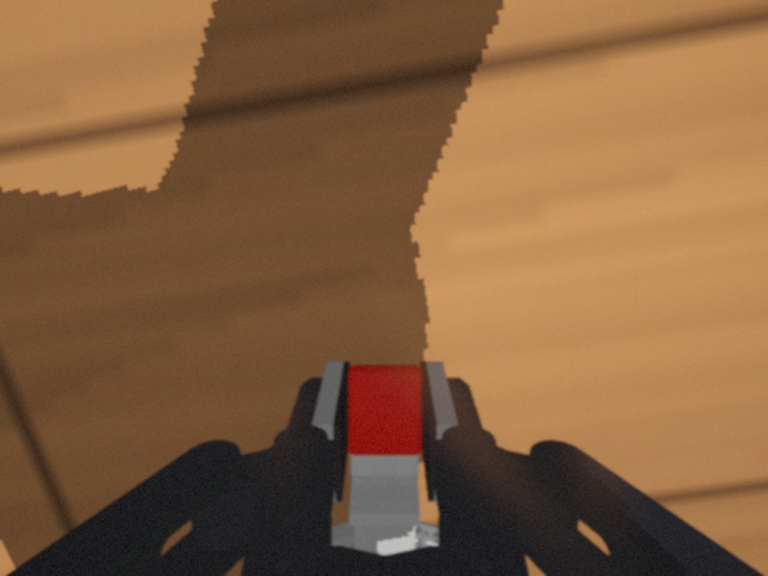

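View pics/d18.png

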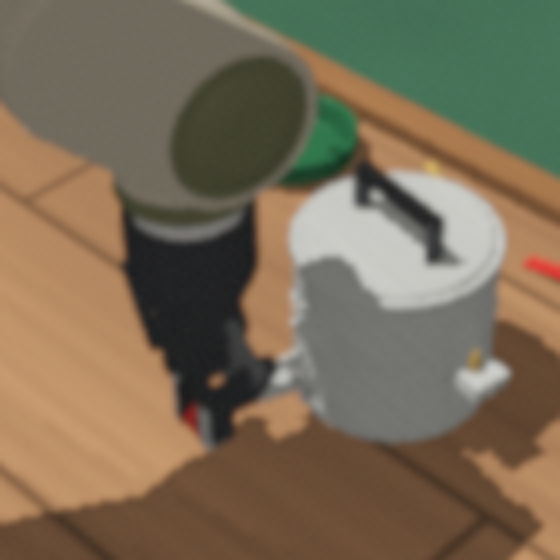

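```bash
python3 -m crank '{"slide":[[-0.002,0,-0.0066],[-0.0044,0,-0.013],[-0.0075,0,-0.019],[-0.0113,0,-0.0249],[-0.0157,0,-0.0302],[-0.0204,0,-0.0352],[-0.0257,0,-0.0395],[-0.0313,0,-0.0434]],"roll":[0,0,0,0,0,0,0,0],"grip":[0.015,0.015,0.015,0.015,0.015,0.015,0.015,0.015]}' 20
python3 - <<'E'
from rig import *
import cv2,pickle
s=observe();p=get_image('wrist');d=get_image('side');print(s['position'],s['grip_width'],s['ft_force'])
cv2.imwrite('pics/w19.png',cv2.resize(p['frame'][:,:,::-1],None,fx=1.5,fy=1.5,interpolation=cv2.INTER_CUBIC))
cv2.imwrite('pics/d19.png',cv2.resize(d['frame'][80:250,180:350,::-1],None,fx=3.4,fy=3.4,interpolation=cv2.INTER_CUBIC))
E
```

```text
time_s: 27.15
position: [0.4933, 0.0165, 0.0823]
tool_rot: [[-0.987, 0.16, -0.001], [0.16, 0.987, 0.0], [0.001, -0.0, -1.0]]
ft_force: [-5.0, -0.1, 0.9]
grip_width: 0.0215
[0.49333638 0.01648765 0.08233804] 0.021520947762722516 [-5.01199891 -0.14792526  0.9465508 ]
```

View pics/w19.png

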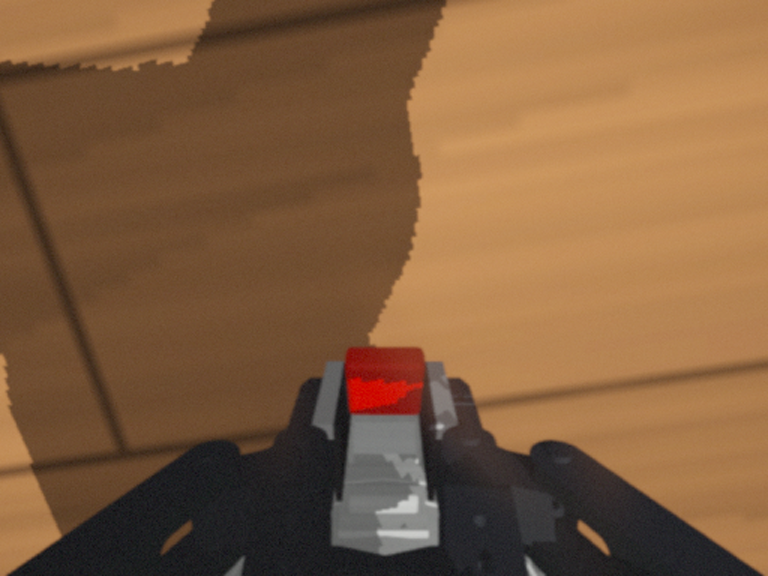

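View pics/d19.png

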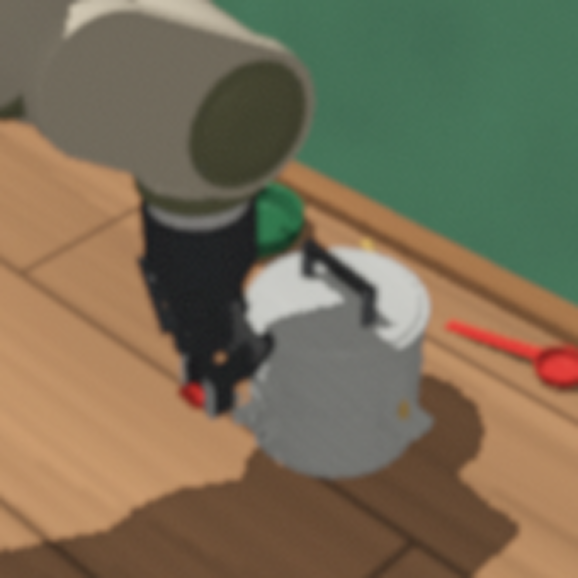

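```bash
python3 -m crank '{"slide":[[0,0,0],[0,0,0],[0,0,0],[0.012,0,0],[0.026,0,0],[0.036,0,0],[0.036,0,-0.005],[0.036,0,-0.01]],"roll":[0,0,0,0,0,0,0,0],"grip":[0.028,0.032,0.034,0.034,0.034,0.034,0.034,0.034]}' 20
python3 -m crank '{"slide":[[0,0,0],[0,0,0],[0,0,0],[0,0,0],[0,0,0],[0,0,0],[0,0,0],[0,0,0]],"roll":[0,0,0,0,0,0,0,0],"grip":[0.02,0.01,0,0,0,0,0,0]}' 20
python3 - <<'E'
from rig import *
import cv2,pickle
s=observe();p=get_image('wrist');d=get_image('side');q=get_image('scene');print(s['position'],s['grip_width'],s['ft_force'])
pickle.dump((s,p,q,d),open('w20.pkl','wb'))
cv2.imwrite('pics/w20.png',cv2.resize(p['frame'][:,:,::-1],None,fx=1.5,fy=1.5,interpolation=cv2.INTER_CUBIC))
cv2.imwrite('pics/d20.png',cv2.resize(d['frame'][80:250,180:350,::-1],None,fx=3.4,fy=3.4,interpolation=cv2.INTER_CUBIC))
E
```

```text
time_s: 28.05
position: [0.4584, 0.0221, 0.0923]
tool_rot: [[-0.987, 0.16, 0.001], [0.16, 0.987, -0.0], [-0.001, -0.0, -1.0]]
ft_force: [-0.4, 0.4, -0.1]
grip_width: 0.034
time_s: 28.85
position: [0.4579, 0.0222, 0.0917]
tool_rot: [[-0.987, 0.16, -0.0], [0.16, 0.987, -0.0], [0.0, -0.0, -1.0]]
ft_force: [0.0, 0.8, 0.6]
grip_width: 0.0001
[0.45788954 0.02217155 0.09171545] 0.00012975787807405117 [0.00249033 0.78180718 0.55696089]
```

View pics/w20.png

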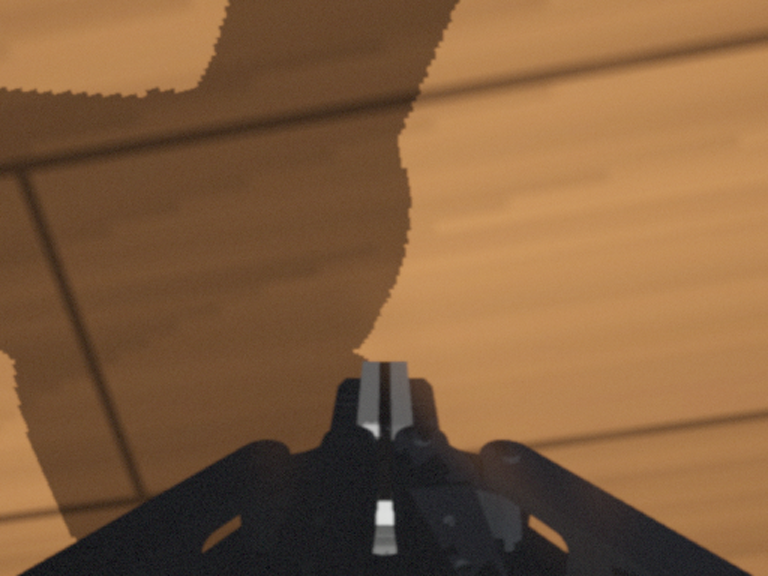

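View pics/d20.png

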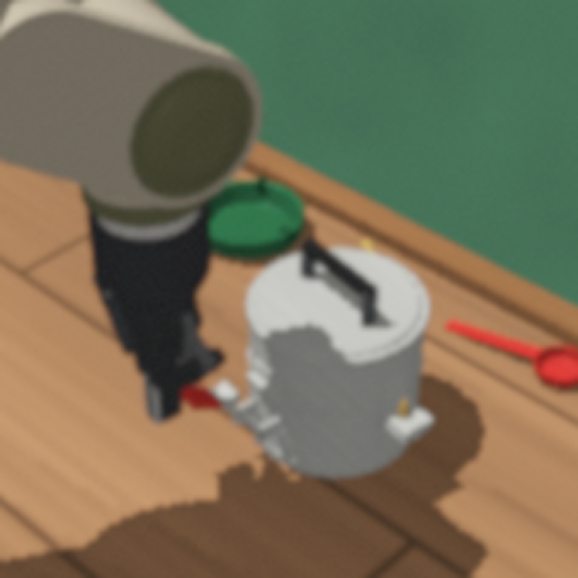

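```bash
python3 -m crank '{"slide":[[-0.005,0,0],[-0.01,0,0],[-0.016,0,-0.001],[-0.022,0,-0.002],[-0.028,0,-0.003],[-0.033,0,-0.004],[-0.037,0,-0.005],[-0.04,0,-0.005]],"roll":[0,0,0,0,0,0,0,0],"grip":[0,0,0,0,0,0,0,0]}' 20
python3 - <<'E'
from rig import *
import cv2,pickle
s=observe();d=get_image('side');print(s['position'],s['grip_width'],s['ft_force'])
cv2.imwrite('pics/d21.png',cv2.resize(d['frame'][80:250,180:350,::-1],None,fx=3.4,fy=3.4,interpolation=cv2.INTER_CUBIC))
E
```

```text
time_s: 29.8
position: [0.4979, 0.0157, 0.0968]
tool_rot: [[-0.987, 0.16, 0.0], [0.16, 0.987, -0.0], [-0.0, -0.0, -1.0]]
ft_force: [-0.9, 0.6, 0.0]
grip_width: -0.0
[0.49789585 0.01567566 0.09684125] -4.831952030878028e-05 [-0.86743418  0.6414545   0.02881676]
```

View pics/d21.png

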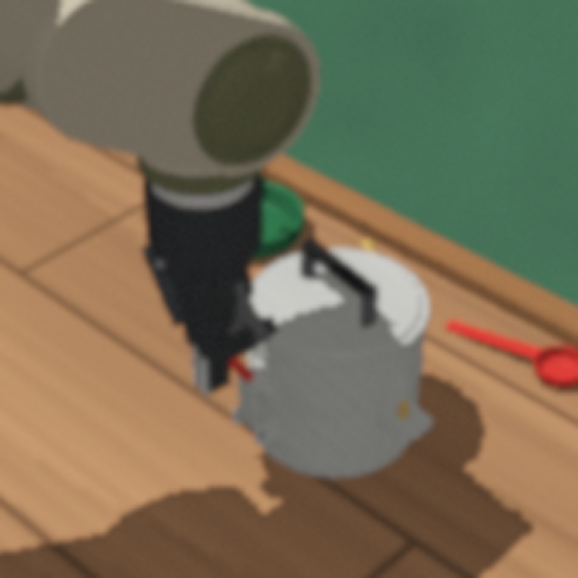

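```bash
python3 -m crank '{"slide":[[-0.001,0,0],[-0.002,0,0],[-0.003,0,0],[-0.004,0,0],[-0.005,0,0],[-0.006,0,0],[-0.006,0,0],[-0.006,0,0]],"roll":[0,0,0,0,0,0,0,0],"grip":[0,0,0,0,0,0,0,0]}' 20
```

```text
time_s: 30.65
position: [0.5015, 0.0152, 0.0966]
tool_rot: [[-0.987, 0.16, -0.004], [0.16, 0.987, 0.001], [0.004, -0.0, -1.0]]
ft_force: [-9.1, 0.7, 6.7]
grip_width: 0.0
```

```bash
python3 -m crank '{"slide":[[0.002,0,0],[0.002,0,0],[0.01,0,0],[0.025,0,0],[0.04,0,0],[0.05,0,0],[0.05,0,0],[0.05,0,0]],"roll":[0,0,0,0,0,0,0,0],"grip":[0,0,0,0,0,0,0,0]}' 20
python3 - <<'E'
from rig import *
import cv2,pickle
s=observe();d=get_image('side');q=get_image('scene');p=get_image('wrist');print(s['position'],s['grip_width'],s['ft_force'])
pickle.dump((s,p,q,d),open('w22.pkl','wb'))
cv2.imwrite('pics/d22.png',cv2.resize(d['frame'][120:240,200:320,::-1],None,fx=5,fy=5,interpolation=cv2.INTER_CUBIC))
cv2.imwrite('pics/s22.png',cv2.resize(q['frame'][120:260,180:320,::-1],None,fx=4,fy=4,interpolation=cv2.INTER_CUBIC))
E
```

```text
time_s: 31.45
position: [0.4545, 0.0227, 0.0969]
tool_rot: [[-0.987, 0.16, 0.001], [0.16, 0.987, -0.0], [-0.001, -0.0, -1.0]]
ft_force: [0.0, 0.8, -0.2]
grip_width: 0.0001
[0.45449971 0.02266462 0.09693918] 0.0001442311984588399 [ 0.00242631  0.79804709 -0.23153166]
```

View pics/d22.png

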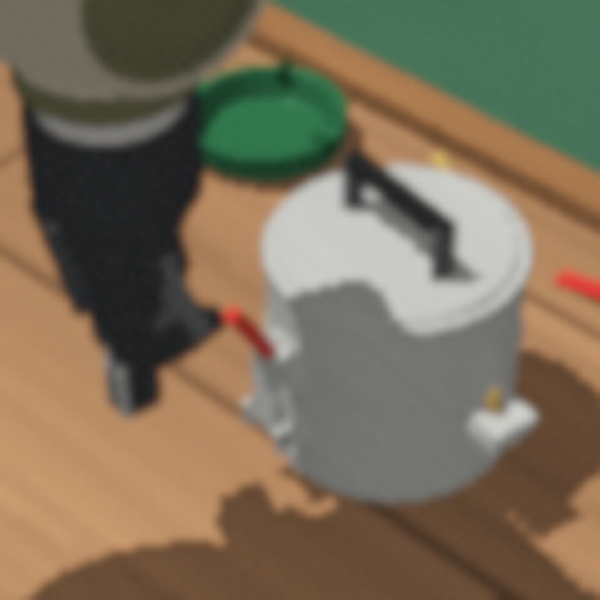

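View pics/s22.png

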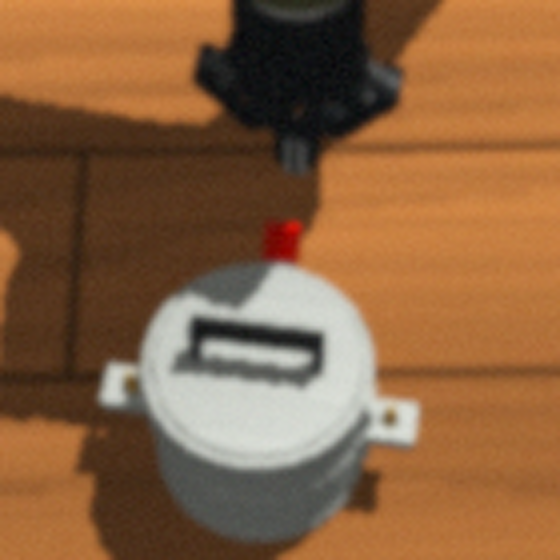

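Run:
```python
from lev import *
np.set_printoptions(precision=4,suppress=True)
s,p,q,d=pickle.load(open('w22.pkl','rb'));o=pickle.load(open('s0.pkl','rb'))
def red(P,box):
    m=redmask(P);k=np.zeros_like(m);x0,x1,y0,y1=box;k[y0:y1,x0:x1]=1;ys,xs=np.nonzero(m&k);return np.array([xs.mean(),ys.mean()]),len(xs)
a,na=red(q,(235,265,165,190));b,nb=red(d,(235,262,175,200));print(a,na,b,nb)
t=tri([(q,a),(d,b)]);print('tab',t)
for th in (0,.1,.2,.3,.4): print(th,tabc(th)[0],proj(q,tabc(th))[0],proj(d,tabc(th))[0])
a0,_=red(o['scene']['p'],(235,265,165,190));b0,_=red(o['side']['p'],(215,245,200,225));print('start tri',a0,b0,tri([(q,a0),(d,b0)]),tabc(1.2))
# pot moved? difference between w16 and now, handle region
s6,p6,q6,d6=pickle.load(open('w16.pkl','rb'))
f=lambda x:cv2.cvtColor(x['frame'][185:260,200:320],cv2.COLOR_RGB2GRAY).astype(np.float32)
print(cv2.phaseCorrelate(f(q6),f(q)))
```

```text
[250.0714 179.3929] 84 [247.8333 184.1667] 6
tab [0.5193 0.0143 0.111 ]
0 [0.5197 0.0126 0.11  ] [250.5459 178.9048] [249.7768 185.2871]
0.1 [0.513  0.0137 0.1087] [250.9526 176.9091] [247.5088 186.8291]
0.2 [0.5065 0.0147 0.1067] [251.3464 175.1386] [245.2969 188.5575]
0.3 [0.5003 0.0157 0.104 ] [251.7231 173.61  ] [243.167  190.4532]
0.4 [0.4943 0.0167 0.1007] [252.0788 172.3361] [241.1442 192.4945]
start tri [253.5952 173.381 ] [230.9545 213.7955] [0.4623 0.0215 0.0484] [[0.4634 0.0217 0.0573]]
((0.08700748169355421, 0.6796552556340956), 0.7015966449313693)
```

```bash
python3 -m crank '{"slide":[[0,0,-0.03],[0,0,-0.06],[0,0,-0.09],[0,0,-0.1],[0,0,-0.1],[0,0,-0.1],[0,0,-0.1],[0,0,-0.1]],"roll":[0,0,0,0,0,0,0,0],"grip":[0.0854,0.0854,0.0854,0.0854,0.0854,0.0854,0.0854,0.0854]}' 20
python3 - <<'E'
from rig import *
import cv2,pickle
s=observe();d=get_image('side');p=get_image('wrist');q=get_image('scene');print(s['position'],s['ft_force'])
pickle.dump((s,p,q,d),open('w23.pkl','wb'))
cv2.imwrite('pics/w23.png',cv2.resize(p['frame'][:,:,::-1],None,fx=1.5,fy=1.5,interpolation=cv2.INTER_CUBIC))
E
```

```text
time_s: 32.4
position: [0.4536, 0.0229, 0.1957]
tool_rot: [[-0.987, 0.16, -0.002], [0.16, 0.987, 0.0], [0.002, 0.0, -1.0]]
ft_force: [-0.3, -0.2, 0.3]
grip_width: 0.0853
[0.4535936 0.022862  0.1956791] [-0.2951954  -0.19479706  0.28477145]
```

View pics/w23.png

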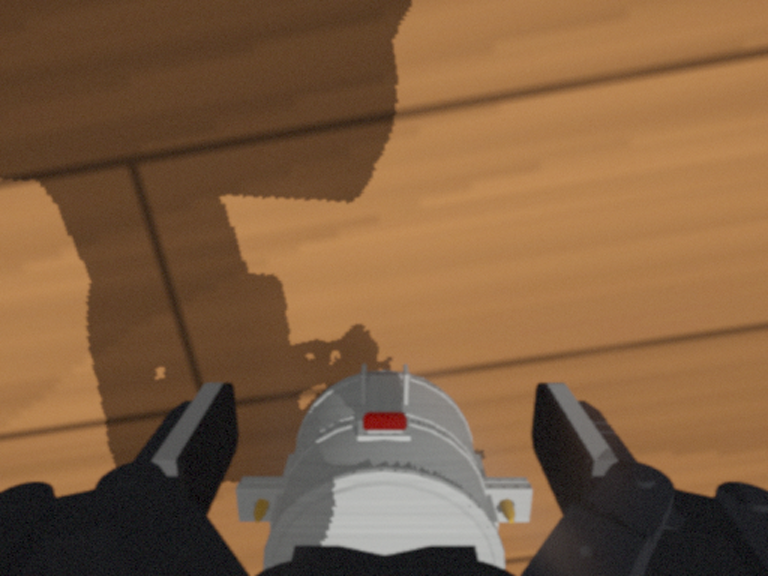

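Run:
```python
from lev import *
import lev
np.set_printoptions(precision=4,suppress=True)
s,p,q,d=pickle.load(open('w23.pkl','rb'))
w=p['frame'][:,:,::-1];cv2.imwrite('pics/c23.png',cv2.resize(w[235:375,150:365],None,fx=3.7,fy=3.7,interpolation=cv2.INTER_CUBIC))
big=lambda P:proj(p,P)*1.5+.25
print('pins',big(lw([[0,.079,.08],[0,-.079,.08]])),'bracket/pivot',big(lw([[-.08,.013,.042],[-.08,-.013,.042]])))
print('ear corners', big(lw([[-.013,y,.066] for y in(-.095,.095)])))
for th in (0,.05,.1,.2,.3):
    c=big(corners(th));print(th,c.min(0),c.max(0))
f=lambda x:cv2.cvtColor(x['frame'][195:260,200:320],cv2.COLOR_RGB2GRAY).astype(np.float32)
o=pickle.load(open('w16.pkl','rb'));print(cv2.phaseCorrelate(f(o[2]),f(q)))
```

```text
pins [[512.5431 519.3668]
 [257.6293 519.6982]] bracket/pivot [[405.1316 374.6554]
 [364.6672 374.7061]]
ear corners [[236.1378 486.9746]
 [533.9269 486.5906]]
0 [362.3585 399.4266] [407.8307 441.3553]
0.05 [362.306 394.139] [407.8651 433.7319]
0.1 [362.2717 388.7912] [407.8802 425.867 ]
0.2 [362.2579 378.0023] [407.8518 409.5618]
0.3 [362.3174 367.2344] [407.7578 392.7545]
((0.15133924150372735, 0.2220173523705924), 0.7399146348237992)
```

View pics/c23.png

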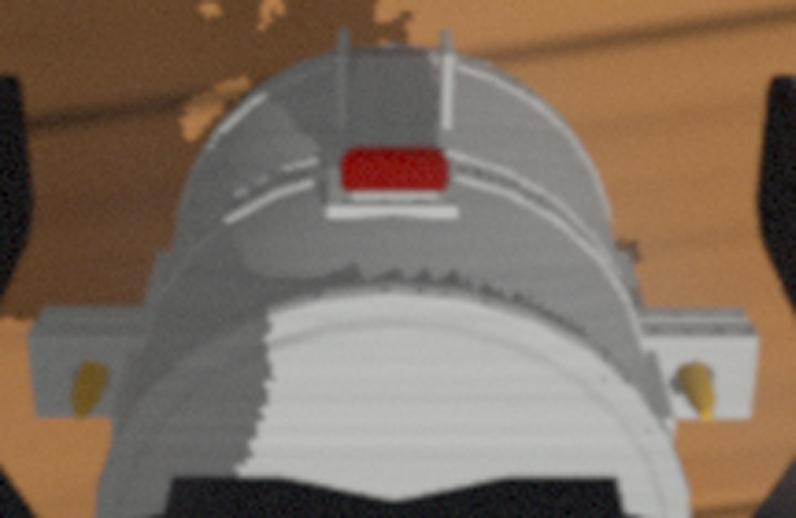

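Run:
```python
from h import *
from rig import *
o=pickle.load(open('s0.pkl','rb'));q=get_image('scene');d=get_image('side')
f=lambda P,b:cv2.cvtColor(P['frame'][b[2]:b[3],b[0]:b[1]],cv2.COLOR_RGB2GRAY).astype(np.float32)
for n,b in dict(ash=(310,370,250,310),spoon=(185,255,280,312),key=(275,310,287,312),stone=(120,168,258,304)).items():
    print(n,cv2.phaseCorrelate(f(o['scene']['p'],b),f(q,b)))
cv2.imwrite('pics/s24.png',q['frame'][:,:,::-1]);cv2.imwrite('pics/d24.png',cv2.resize(d['frame'][110:240,190:320,::-1],None,fx=4.5,fy=4.5,interpolation=cv2.INTER_CUBIC))
s=observe();print(s['time_s'],s['qvel'],s['ft_force'])
```

```text
ash ((0.018780309829704578, -0.018528275593741483), 1.092124088075426)
spoon ((0.09965315192305724, -0.18302559856111245), 1.0141163642207782)
key ((0.12641549513885053, 0.5894211193053245), 1.0431587431165907)
stone ((0.061565753427416325, 0.08369185850084904), 1.149336189031601)
32.65 [-0.03702041 -0.10103964 -0.00148596 -0.08442955  0.03043585 -0.06481434] [0.29885354 0.49773652 0.08077279]
```

View pics/d24.png

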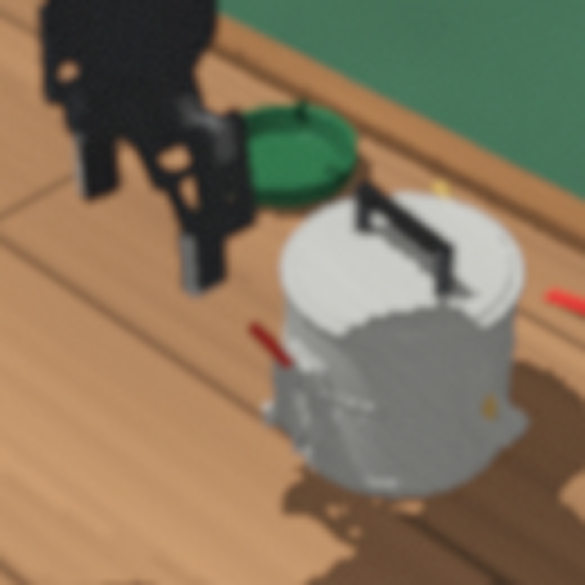

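View pics/s24.png

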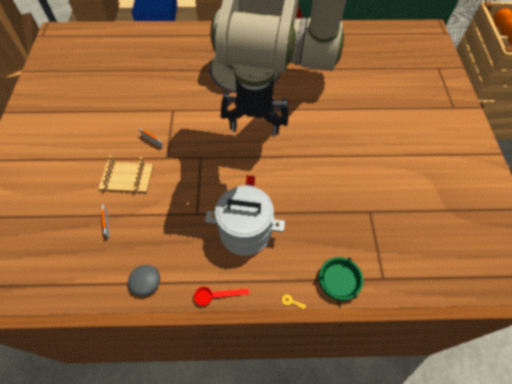

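```bash
python3 -c "
from rig import *
print(close_job())"
```

```text
the job is handed in; nothing more can be done
None
```

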